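# Recharge a trickle filter and reset its flow

### The job

Recharge the trickle filter: first turn its regulating valve fully shut, then lift off the drip plate and put all the ceramic rings into the filter chamber, those in the two carrying trays and the stray ones on the drain mat. With the valve still shut, lay the drip plate back fully home on its ledge, and only then open the valve until the knob's pointer lines up with the steel index tab. Leave the empty trays standing upright on the bench, and do not shift the tab, the bottle, the cup or the scraper.

Things in the scene. Friction and masses are not known exactly. Their poses are not given: they have to be found in the camera images.
- chamber (a point): centre of the filter chamber's open top, at its ledge, 97 mm above the bench. Fixed grey square box, 186 mm outside, rim 115 mm above the bench, rim walls 5 mm; 18 mm below the rim an inner ledge all round narrows the opening from 176 to 150 mm square; straight walls below, floor 6 mm above the bench. x, y along the box's sides, valve on the +y side
- plate_grip (a point): white perforated drip plate, 166 mm square, 6 mm thick, 180 g, loose; starts lying on the chamber's ledge (5 mm play each side); any quarter turn fits. A grip bar stands in its middle, 64 mm long (its y), 14 mm thick (x), top 42 mm above the plate's underside. Point: plate's centre, in the bar, 30 mm above the underside, so 30 mm above chamber when home; z is up
- valve (a joint): angle (rad) of the regulating valve's black knob on its upright axis: 0 = shut, at its end stop, pointer on the long black shut mark (towards the box's -x); it grows clockwise seen from above, to 2.6 fully open; it stays where it is left (friction 0.05 N m)
- knob_grip (a point): on the knob's axis, 205 mm from the box's centre along its +y, 103.5 mm above the bench, a good gripping height. Knob: disc of 28 mm radius with a grip bar across, 50 mm long (this x), 12 mm thick (y), from 82.5 to 112.5 mm above the bench; pointer with white line at its -x end. Below it a fixed white dial, radius 48 mm, top 70 mm up, a tick every 0.2 rad
- pointer (a point): tip of the knob's pointer, 37 mm from the knob's axis; it turns with the knob
- index_mark (a point): inner point of the steel index tab on the dial's edge, 37 mm from the knob's axis, where the pointer's tip comes when the knob is set right. The tab is 5 mm wide, 8 mm high above the dial (its top 78.5 mm above the bench), stiff to move; it shows the wanted setting and differs from time to time
- tray_a_grip (a point): blue open tray, 136 mm long (x), 94 wide (y), 120 g, with four rings. Floor 4 mm thick, 66 long; both ends slope up 18 degrees to open lips 16 high; side walls 42 high. A grip bar runs across the middle over the rings, along y: 86 long, 14 thick, 58 to 78 above the underside. Point: bar's centre, 68 above the underside; z is up. Tipped 60 degrees about the bar, the rings leave over the lower end
- tray_b_grip (a point): blue open tray, 136 mm long (x), 94 wide (y), 120 g, with four rings. Floor 4 mm thick, 66 long; both ends slope up 18 degrees to open lips 16 high; side walls 42 high. A grip bar runs across the middle over the rings, along y: 86 long, 14 thick, 58 to 78 above the underside. Point: bar's centre, 68 above the underside; z is up. Tipped 60 degrees about the bar, the rings leave over the lower end
- ring_a0_c (a point): ceramic filter ring, cream, a short thick tube 28 mm outside diameter, 26 mm long, bore 13 mm, 18 g; point at its centre, its x axis along the tube; it starts lying in tray_a
- ring_a1_c (a point): ceramic filter ring, cream, a short thick tube 28 mm outside diameter, 26 mm long, bore 13 mm, 18 g; point at its centre, its x axis along the tube; it starts lying in tray_a
- ring_a2_c (a point): ceramic filter ring, cream, a short thick tube 28 mm outside diameter, 26 mm long, bore 13 mm, 18 g; point at its centre, its x axis along the tube; it starts lying in tray_a
- ring_a3_c (a point): ceramic filter ring, cream, a short thick tube 28 mm outside diameter, 26 mm long, bore 13 mm, 18 g; point at its centre, its x axis along the tube; it starts lying in tray_a
- ring_b0_c (a point): ceramic filter ring, cream, a short thick tube 28 mm outside diameter, 26 mm long, bore 13 mm, 18 g; point at its centre, its x axis along the tube; it starts lying in tray_b
- ring_b1_c (a point): ceramic filter ring, cream, a short thick tube 28 mm outside diameter, 26 mm long, bore 13 mm, 18 g; point at its centre, its x axis along the tube; it starts lying in tray_b
- ring_b2_c (a point): ceramic filter ring, cream, a short thick tube 28 mm outside diameter, 26 mm long, bore 13 mm, 18 g; point at its centre, its x axis along the tube; it starts lying in tray_b
- ring_b3_c (a point): ceramic filter ring, cream, a short thick tube 28 mm outside diameter, 26 mm long, bore 13 mm, 18 g; point at its centre, its x axis along the tube; it starts lying in tray_b
- ring_s0_c (a point): ceramic filter ring, cream, a short thick tube 28 mm outside diameter, 26 mm long, bore 13 mm, 18 g; point at its centre, its x axis along the tube; it starts lying on the drain mat (black, fixed, 100 x 170 mm, 5 mm thick); one to three of these are there
- ring_s1_c (a point): ceramic filter ring, cream, a short thick tube 28 mm outside diameter, 26 mm long, bore 13 mm, 18 g; point at its centre, its x axis along the tube; it starts lying on the drain mat (black, fixed, 100 x 170 mm, 5 mm thick); one to three of these are there
- ring_s2_c (a point): ceramic filter ring, cream, a short thick tube 28 mm outside diameter, 26 mm long, bore 13 mm, 18 g; point at its centre, its x axis along the tube; it starts lying on the drain mat (black, fixed, 100 x 170 mm, 5 mm thick); one to three of these are there
- bottle_center (a point): white bottle, 56 mm in diameter, 130 mm high, a bystander; point half-way up
- beaker_rim (a point): clear cup, 68 mm in diameter, 80 mm high, a bystander; point at the centre of its mouth
- scraper_c (a point): glass scraper lying on the bench, green handle and black head, about 175 mm long (its x), 60 mm wide at the head (+x), 18 mm high, a bystander; point near its middle

How it is judged:
On the way, in this order (a step that is already met when the one before it is completed fails the run):
1. the valve is turned fully shut while the drip plate is still home (value of joint valve below 0.12 rad and horizontal distance between plate_grip and chamber below 0.009 m and z of plate_grip in the frame of chamber between 0.026 and 0.035 m and angle between the z axis of plate_grip and the z axis of chamber, either way round below 0.05 rad), for 0.2 s.
2. all the rings lie in the filter chamber, the valve still shut (value of joint valve below 0.12 rad and horizontal distance between each of ring_a0_c, ring_a1_c, ring_a2_c, ring_a3_c, ring_b0_c, ring_b1_c, ring_b2_c, ring_b3_c, ring_s0_c, ring_s1_c, ring_s2_c and chamber below 0.1 m and z of each of ring_a0_c, ring_a1_c, ring_a2_c, ring_a3_c, ring_b0_c, ring_b1_c, ring_b2_c, ring_b3_c, ring_s0_c, ring_s1_c, ring_s2_c in the frame of chamber below -0.004 m), for 0.2 s.
3. the drip plate is back home over the rings, the valve still shut (all of step 2 and horizontal distance between plate_grip and chamber below 0.009 m and z of plate_grip in the frame of chamber between 0.026 and 0.035 m and angle between the z axis of plate_grip and the z axis of chamber, either way round below 0.05 rad), for 0.2 s.
4. the valve's pointer is at the index tab (distance between pointer and index_mark below 0.0045 m), for 0.2 s.
At the end, for the whole second after the job is handed in: All present rings in the chamber below the ledge, the drip plate flat on the ledge (centred within 9 mm, level within 3 degrees), the pointer within 7 degrees of the index tab, both trays standing upright on the bench (horizontal distance between each of ring_a0_c, ring_a1_c, ring_a2_c, ring_a3_c, ring_b0_c, ring_b1_c, ring_b2_c, ring_b3_c, ring_s0_c, ring_s1_c, ring_s2_c and chamber below 0.1 m and z of each of ring_a0_c, ring_a1_c, ring_a2_c, ring_a3_c, ring_b0_c, ring_b1_c, ring_b2_c, ring_b3_c, ring_s0_c, ring_s1_c, ring_s2_c in the frame of chamber below -0.004 m and horizontal distance between plate_grip and chamber below 0.009 m and z of plate_grip in the frame of chamber between 0.026 and 0.035 m and angle between the z axis of plate_grip and the z axis of chamber, either way round below 0.05 rad and angle between each of tray_a_grip, tray_b_grip's own z axis and vertical below 0.12 rad and height (world z) of tray_a_grip between 0.055 and 0.085 m and height (world z) of tray_b_grip between 0.055 and 0.085 m and distance between pointer and index_mark below 0.0045 m); the robot touches nothing.
It fails at once if the index tab is shifted (distance of index_mark from where it was at the start of the episode above 0.005 m).
It fails at once if the bottle, the cup or the scraper is shifted (distance of any of bottle_center, beaker_rim, scraper_c from where it was at the start of the episode above 0.03 m).
Of ring_s0, ring_s1, ring_s2 only 1 to 3 are there at a start; the rules pass over those that are not, and their reading is None.
At some moment in a run one of ring_s0, ring_s1, ring_s2, tray_a, tray_b may be knocked a few centimetres aside while the robot is not near it.
Once in a run the grip may slacken for a moment while it holds something.
It also fails if it takes over 210 s, if anything falls off the work surface, if the arm or the gripper's body presses on something with over 40 N, if the wrist force passes 120 N, or if a joint passes its speed limit or range.

### The arm

A 6-joint arm with a two-finger parallel gripper is mounted at the origin on the work surface. World frame = base frame: x ahead of the robot, y to its left, z up, the work surface at z = 0. Lengths are in m, angles in rad, forces in N, time in s.
With the tool pointing down it reaches from about 0.325 to 0.9 m from the base axis. Payload 6.1 kg.
Tool frame: the origin (TCP) lies at the very end of the fingers, on their centre line; the grasp point (between the pads) lies 19 mm behind it; z points along the fingers, y is the line along which they close (so a half turn about z gives the same grasp; the last joint's range is limited). The gripper opens to 85 mm and grips with 20 to 120 N. Pads are 22 mm wide; open, the fingers measure 114 mm over their backs; the gripper's body (76 mm by 85 mm) begins 54 mm behind the grasp point. The pads swing forward as they close: fully open they stand 13 mm farther back than shut.
Start: joints at [1.043, 0.22, 1.526, -0, 1.395, -0.126], TCP at [0.244, 0.575, 0.231] pointing down, gripper open.
Joint ranges: [-2.98, 2.98], [-0.91, 2.08], [0.09, 2.57], [-1.24, 4.39], [0.2, 2.65], [-2.68, 2.68]. Speed limits (rad/s): [2.57, 2.57, 3.01, 3.14, 3.14, 3.14].

### API

Orientations are given as a 3x3 rotation matrix whose columns are the frame's x, y, z axes.
In Python, from bench import monitor, imaging, ticket, models gives the robot as it stands.
- The arm moves only by the tool send_rows, never from a script. Its argument "increments" is a list that holds one entry, the list of rows, each a list of 5 numbers: the shift along the tool's x, y, z in m, then the turn about the tool's z in rad, then the closure, from 0 (fully open) to 1 (shut). In form: [[[tx, ty, tz, twist, jaw], ...]]. A call has 1 to 12 rows; each row shifts and turns the commanded pose from where the row before left it, along the tool's axes as they then stand; what a row does not reach is not made up. A row lasts 1/10 s, in which the tool goes at most 50 mm and 8.59 degrees, less where a joint would pass 70% of its speed; a pose out of reach is approached as far as the arm can. A call with a gripper value outside its range is refused whole. The fingers move at their own pace and stop on an object; "force" is the grip in N (left out, the last holds). Time passes only in rows, so rows that do not move let the fingers close. It gives the time, the measured TCP pose, the force, the opening and the grip force at its end, in the units of the state.
- monitor.observe(): the state, without advancing time (a new reading comes with each control period).
- imaging.camera(name): name is "side" or "top"; returns the picture (400x640x3 uint8, red, green, blue); there is no depth.
- imaging.calibration(name): a dict with "mtx" (3x3 intrinsics, pixels), "extrinsics" (4x4, takes a point from camera to world coordinates). Camera axes: x right, y down, z forward; pixel columns grow to the right and rows downward; lengths in m; the calibration is good to about 2 mm. A picture is of the moment at which its call begins. calibration takes no time and is no camera call.
- ticket.sign_off(): hands the job in; it is judged then, once.
Trained networks look in the newest picture that a camera, given by its name, has taken for a name from the list of things; names that differ only in an ending like _2 or _b are one class to them, and where a whole thing is asked for, a point or a joint stands for the part that bears it (a point fixed in the world has none). Each returns a list of dicts, best first, with "p" (0 to 1); they miss things now and then, are a little off and sometimes report something else, mostly with a low value. They report only what shows in the picture. A call takes as long as a camera call.
- models.spot_in(query, camera): "rect" ([left, top, right, bottom] in pixels, round what is visible of it).
- models.masks_of(query, camera): "region" (400x640 bool, what is visible of it) and "rect" ([left, top, right, bottom] in pixels, round what is visible of it).
- models.place_of(query, camera): "point" ([column, row] in pixels: a listed point, or the origin of a listed thing).
The state is a dict: "clock": time; "q": joint angles; "joint_vel": joint speeds; "joint_efforts": joint torques, N m; "tool_pos": TCP position; "orientation": TCP orientation; "force": force on the tool from outside, world axes, zero at the start; "wrist_torque": the same for the moment, N m; "width": finger opening in m; "grip_force": force on a finger pad.
Only numpy, scipy, OpenCV 4.12 (cv2) and the standard library are available. Lean on these libraries where they do the work, as an engineer would, in place of code of your own. Each camera call takes 0.05 s, during which the arm holds its last target. There are 200 camera calls.

## Working session

There is one attempt and no reset: what is moved stays moved. The work goes in short steps, Python scripts to look and compute and a tool call to move; the robot and the scene stay as the last step left them, time stands still between calls to the robot, and variables do not carry over. Pictures are saved under pics/ and viewed, at most 14 in all, crops included, and the job is handed in when it is done.

Besides the shell and the picture viewer there is one more tool, called after ">>>" as name([rows], argument=value, ...), one row to a line, values as JSON. send_rows: Moves the arm, as the interface text tells. Its arguments: {"type":"object","properties":{"increments":{"type":"array"},"force":{"type":"number"}},"required":["increments"]}

```bash
ls; mkdir -p pics; python3 - <<'E'
from bench import monitor, imaging, models
import cv2, numpy as np
s=monitor.observe(); print({k:np.round(v,3).tolist() for k,v in s.items()})
for c in ("top","side"):
    im=imaging.camera(c); cv2.imwrite(f"pics/{c}0.png",im[:,:,::-1])
    k=imaging.calibration(c); print(c,np.round(k["mtx"],1).tolist(),np.round(k["extrinsics"],3).tolist())
    for n in ("chamber","plate_grip","knob_grip","pointer","index_mark","tray_a_grip","ring_s0_c","bottle_center","beaker_rim","scraper_c"):
        print(n,[(np.round(d["point"]).tolist(),round(d["p"],2)) for d in models.place_of(n,c)][:12])
E
```

```text
pics
{'clock': 0.0, 'q': [1.043, 0.221, 1.528, 0.0, 1.395, -0.126], 'joint_vel': [-0.0, -0.002, 0.001, 0.001, -0.001, 0.001], 'joint_efforts': [-0.001, -49.689, -38.939, -0.0, 0.011, 0.0], 'tool_pos': [0.244, 0.575, 0.23], 'orientation': [[-0.92, 0.391, -0.001], [0.391, 0.92, -0.002], [0.0, -0.002, -1.0]], 'force': [-0.671, -0.861, 1.077], 'wrist_torque': [-0.062, 0.02, 0.016], 'grip_force': 0.0, 'width': 0.085}
top [[372.6, 0.0, 317.5], [0.0, 372.6, 199.9], [0.0, 0.0, 1.0]] [[0.023, -0.999, 0.045, 0.514], [-1.0, -0.022, 0.012, 0.033], [-0.011, -0.045, -0.999, 1.031], [0.0, 0.0, 0.0, 1.0]]
chamber []
plate_grip [([264.0, 198.0], 0.62), ([185.0, 210.0], 0.54)]
knob_grip [([182.0, 207.0], 0.74)]
pointer [([172.0, 217.0], 0.56)]
index_mark []
tray_a_grip [([373.0, 241.0], 0.95)]
ring_s0_c []
bottle_center [([303.0, 128.0], 0.85), ([434.0, 260.0], 0.17)]
beaker_rim [([396.0, 125.0], 0.84)]
scraper_c [([232.0, 280.0], 0.67)]
side [[453.3, 0.0, 321.0], [0.0, 453.3, 196.1], [0.0, 0.0, 1.0]] [[1.0, -0.01, 0.013, 0.53], [-0.017, -0.519, 0.855, -1.062], [-0.001, -0.855, -0.519, 0.759], [0.0, 0.0, 0.0, 1.0]]
chamber [([327.0, 174.0], 0.91)]
plate_grip [([323.0, 164.0], 0.73)]
knob_grip [([314.0, 140.0], 0.78), ([407.0, 238.0], 0.25)]
pointer [([307.0, 143.0], 0.77), ([295.0, 232.0], 0.7), ([296.0, 242.0], 0.29)]
index_mark []
tray_a_grip [([291.0, 232.0], 0.66)]
ring_s0_c []
bottle_center [([390.0, 194.0], 0.91)]
beaker_rim [([406.0, 238.0], 0.63)]
scraper_c [([254.0, 178.0], 0.64), ([269.0, 305.0], 0.17)]
```

View pics/top0.png

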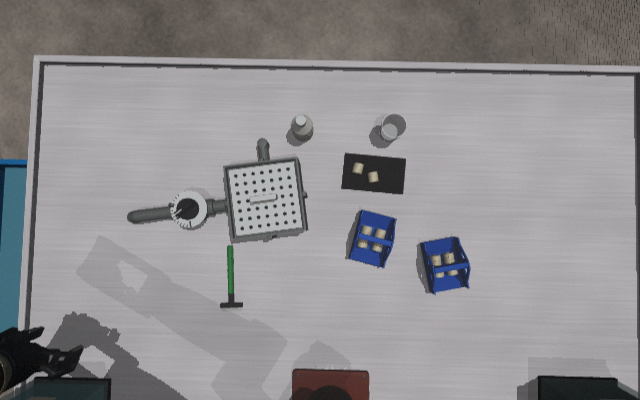

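View pics/side0.png

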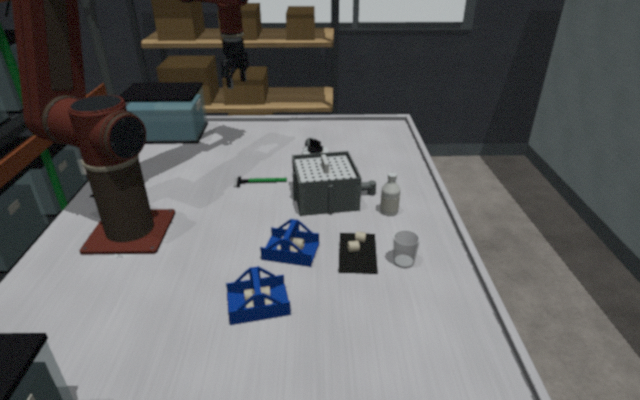

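```bash
python3 - <<'E'
import cv2, numpy as np
t=cv2.imread("pics/top0.png"); s=cv2.imread("pics/side0.png")
a=cv2.resize(t[200:300,340:480],(780,557)[:2] and (420,300),interpolation=cv2.INTER_CUBIC)
b=cv2.resize(s[210:330,220:300],(200,300),interpolation=cv2.INTER_CUBIC)
b=cv2.resize(s[215:325,222:327],(380,300) and (286,300),interpolation=cv2.INTER_CUBIC)
k=cv2.resize(t[180:240,155:225],(350,300),interpolation=cv2.INTER_CUBIC)
m=cv2.resize(t[145:200,335:415],(436,300),interpolation=cv2.INTER_CUBIC)
r1=np.hstack([a,b]);r2=np.hstack([k,m]);w=786
f=lambda r:np.pad(r,((0,0),(0,w-r.shape[1]),(0,0)))
cv2.imwrite("pics/crop0.png",np.vstack([f(r1),f(r2)]))
E
```

```text
(no output)
```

View pics/crop0.png

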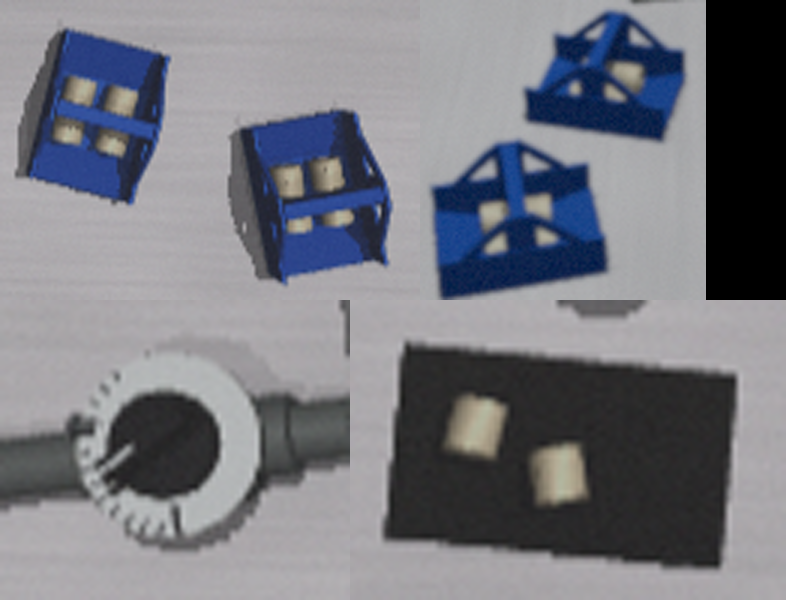

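```bash
cat > h.py <<'E'
from bench import monitor, imaging, models
import cv2, numpy as np
from scipy.optimize import minimize
def cal(c):
    k=imaging.calibration(c); return np.array(k["mtx"]),np.array(k["extrinsics"])
CAL={c:cal(c) for c in("top","side")}
def proj(P,c):
    K,E=CAL[c]; q=(np.atleast_2d(P)-E[:3,3])@E[:3,:3]; u=q@K.T; return u[:,:2]/u[:,2:]
def at_z(p,z,c):
    K,E=CAL[c]; d=E[:3,:3]@np.linalg.inv(K)@np.array([p[0],p[1],1.]); t=(z-E[2,3])/d[2]; return E[:3,3]+t*d
def R(a): return np.array([[np.cos(a),-np.sin(a)],[np.sin(a),np.cos(a)]])
def put(V,p): return np.c_[V[:,:2]@R(p[2]).T+p[:2],V[:,2]]
def fit(V,obs,p0):   # obs: list of (camera, mask); hull-outline IoU fit of x,y,yaw
    S=8; M=[]
    for c,m in obs:
        y,x=np.where(m); b=(x.min()-12,y.min()-12,x.max()+12,y.max()+12)
        t=cv2.resize(m[b[1]:b[3],b[0]:b[2]].astype(np.float32),None,fx=S,fy=S,interpolation=cv2.INTER_LINEAR)>.5
        pts=np.argwhere(t)[:,::-1].astype(np.int32); h=cv2.convexHull(pts)
        t2=np.zeros(t.shape,np.uint8); cv2.fillConvexPoly(t2,h,1); M.append((c,b,t2))
    def cost(p):
        s=0
        for c,b,t in M:
            h=cv2.convexHull((((proj(put(V,p),c)+.5-np.array(b[:2]))*S)).astype(np.float32)).astype(np.int32)
            z=np.zeros(t.shape,np.uint8); cv2.fillConvexPoly(z,h,1); s+=(z!=t).sum()/(t.sum())
        return s
    best=None
    for da in(0,.15,-.15):
        r=minimize(cost,np.array(p0)+[0,0,da],method="Nelder-Mead",options=dict(initial_simplex=np.array(p0)+[0,0,da]+np.array([[0,0,0],[.01,0,0],[0,.01,0],[0,0,.1]]),xatol=1e-4,fatol=1e-5))
        if best is None or r.fun<best.fun: best=r
    return best.x,best.fun
TRAY=np.array([[x,y,z] for x in(-.068,.068) for y in(-.047,.047) for z in(.014,.042)]+[[x,y,0] for x in(-.033,.033) for y in(-.047,.047)]+[[x,y,.078] for x in(-.007,.007) for y in(-.043,.043)])
BOX=np.array([[x,y,z] for x in(-.093,.093) for y in(-.093,.093) for z in(0,.115)])
PLATE=np.array([[x,y,z] for x in(-.083,.083) for y in(-.083,.083) for z in(.097,.103)])
def blue(im):
    hsv=cv2.cvtColor(im,cv2.COLOR_RGB2HSV); return ((hsv[...,0]>105)&(hsv[...,0]<128)&(hsv[...,1]>140)&(hsv[...,2]>35)).astype(np.uint8)
def trays(cams=("top","side"),lim=((.15,.75),(-.65,.5))):
    im={c:imaging.camera(c) for c in cams}; out=[]
    b=blue(im["top"]); n,l,st,ce=cv2.connectedComponentsWithStats(b)
    for i in range(1,n):
        if st[i,4]<400: continue
        g=at_z(ce[i],.03,"top")
        if not(lim[0][0]<g[0]<lim[0][1] and lim[1][0]<g[1]<lim[1][1]): continue
        obs=[("top",l==i)]; p,f=fit(TRAY,obs,[g[0],g[1],0]); 
        out.append((p,f,st[i,4]))
    return out
E
python3 - <<'E'
from h import *
for r in trays(): print("tray",np.round(r[0],4),round(r[1],3),r[2])
im=imaging.camera("top")
pm=models.masks_of("plate_grip","top"); print([(m["p"],m["rect"],m["region"].sum()) for m in pm])
m=pm[0]["region"]; print("plate",fit(PLATE,[("top",m)],[.51,.18,-.1]))
g=cv2.cvtColor(im,cv2.COLOR_RGB2GRAY); d=np.zeros(g.shape,np.uint8); d[145:250,205:325]=(g<150)[145:250,205:325]; d|=m.astype(np.uint8)
d=cv2.morphologyEx(d,cv2.MORPH_CLOSE,np.ones((5,5))); d=cv2.morphologyEx(d,cv2.MORPH_OPEN,np.ones((25,25)))
print("box",fit(BOX,[("top",d>0)],[.51,.18,-.1]))
cv2.imwrite("pics/d.png",d*255)
for q in("knob_grip","pointer","index_mark"):
    print(q,[(np.round(x["point"],1),round(x["p"],2)) for x in models.place_of(q,"top")])
for q in("valve","knob_grip","index_mark"):
    print(q,[(np.round(x["rect"],1),round(x["p"],2),x["region"].sum()) for x in models.masks_of(q,"top")])
print("strays",[(np.round(x["rect"],1),round(x["p"],2)) for x in models.spot_in("ring_s0_c","top")])
k=g[195:225,168:205]; print(k)
E
```

```text
tray [ 0.46   -0.1064 -0.2294] 0.063 1076
tray [ 0.4007 -0.2996  0.2759] 0.887 548
[(0.68, [230.9, 160.7, 303.2, 236.7], np.int64(4345))]
plate (array([0.55760396, 0.17569062, 0.15037144]), np.float64(0.030521958786946912))
box (array([0.55478212, 0.17807118, 0.10106026]), np.float64(0.07873509815938791))
knob_grip [(array([184.8, 210. ]), 0.75)]
pointer [(array([175.9, 217.2]), 0.97)]
index_mark [(array([374.6, 247.5]), 0.66)]
valve [(array([175.2, 198.8, 199. , 220.8]), 0.77, np.int64(398))]
knob_grip [(array([174.6, 198.2, 198.7, 219.3]), 0.91, np.int64(444)), (array([430.7, 253.1, 444.7, 265.3]), 0.33, np.int64(87))]
index_mark []
strays []
[[169 170 168 ... 140 150 152]
 [169 168 167 ... 151 140 151]
 [170 171 169 ... 175 144 147]
 ...
 [171 171 168 ...  96  96  95]
 [172 173 173 ...  97 100 143]
 [172 171 173 ...  97 100 169]]
```

```bash
python3 - <<'E'
s=open('h.py').read()
s=s.replace('b=blue(im["top"]);','b=cv2.morphologyEx(blue(im["top"]),cv2.MORPH_CLOSE,np.ones((9,9)));')
open('h.py','w').write(s)
E
python3 - <<'E'
from h import *
for r in trays(): print("tray",np.round(r[0],4),round(r[1],3),r[2])
T=cv2.imread("pics/top0.png")[:,:,::-1]; g=cv2.cvtColor(T,cv2.COLOR_RGB2GRAY)
# knob disc dark pixels
d=np.zeros(g.shape,np.uint8); d[190:230,165:205]=(g<75)[190:230,165:205]
d=cv2.morphologyEx(d,cv2.MORPH_OPEN,cv2.getStructuringElement(cv2.MORPH_ELLIPSE,(9,9)))
y,x=np.where(d); c=(x.mean(),y.mean()); print("knob px",c,d.sum(), "world z.0825",at_z(c,.0825,"top"))
# rim polygon: points lying outside plate, gray -> print profile across box mid row/col
for nm,c0 in(("plate",(.5576,.1757,.15)),("box",(.5548,.178,.10))):
  for a in(c0[2],.13): print(nm,"knob pred",np.array(c0[:2])+R(a)@[0,.205])
b=[]
for a in(.13,):
  p=(.5575,.1765,a); b.append(p)
big=cv2.resize(T[140:260,150:325],None,fx=4.5,fy=4.5,interpolation=cv2.INTER_CUBIC)[:,:,::-1].copy()
def line(V,close=True,col=(0,0,255)):
    q=((proj(V,"top")+.5-[150,140])*4.5).astype(np.int32); cv2.polylines(big,[q],close,col,1)
p=b[0]; sq=np.array([[-1,-1],[1,-1],[1,1],[-1,1]])
for h,z,col in((.093,.115,(0,0,255)),(.088,.115,(0,255,0)),(.093,0,(255,0,0))): line(put(np.c_[sq*h,np.full(4,z)],p),col=col)
line(put(np.c_[sq*.083,np.full(4,.103)],(.5576,.1757,.15)),col=(0,255,255))
t=np.linspace(0,6.28,60)
ax=np.array([[0,.205,0]])
for r,z,col in((.048,.07,(0,0,255)),(.028,.09,(0,255,0))): line(put(np.c_[r*np.cos(t),.205+r*np.sin(t),np.full(60,z)],p),col=col)
cv2.imwrite("pics/ov.png",big); print(big.shape)
E
```

```text
tray [ 0.4603 -0.1067 -0.2345] 0.042 1638
tray [ 0.3959 -0.3001  0.229 ] 0.088 1462
knob px (np.float64(188.17168674698794), np.float64(208.33132530120483)) 332 world z.0825 [0.52796086 0.37441155 0.0825    ]
plate knob pred [0.52696518 0.37839807]
plate knob pred [0.531025   0.37897019]
box knob pred [0.53433415 0.38197585]
box knob pred [0.528225   0.38127019]
(540, 788, 3)
```

View pics/ov.png

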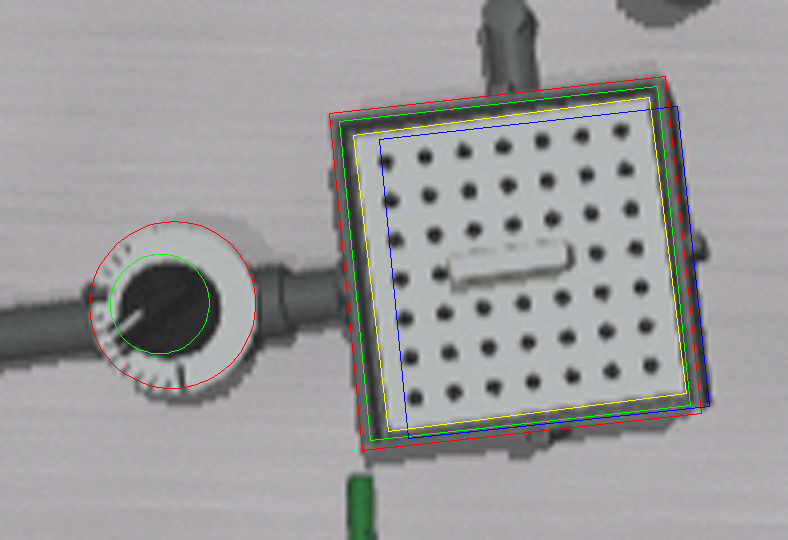

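```bash
cat >> h.py <<'E'
def yaw(): 
    o=np.array(monitor.observe()["orientation"]); return np.arctan2(o[1,0],o[0,0])
def plan(wps,step=.04,start=None):
    """wps: (x,y,z,tool-x yaw or None); prints total shift in tool axes, twist and number of rows; shift first, then twist spread evenly in later rows"""
    s=monitor.observe(); p=np.array(s["tool_pos"]); a=yaw()
    if start: p=np.array(start[:3]); a=start[3]
    for x,y,z,w in wps:
        d=np.array([x,y,z])-p; t=[d[0]*np.cos(a)+d[1]*np.sin(a), d[0]*np.sin(a)-d[1]*np.cos(a), -d[2]]
        tw=0 if w is None else -((w-a+np.pi)%(2*np.pi)-np.pi)
        n=int(np.ceil(np.linalg.norm(t)/step-1e-6)); n=max(n,1); m=int(np.ceil(abs(tw)/.148))
        print(f"shift {np.round(np.array(t)*1000,1).tolist()} mm -> {n} x {np.round(np.array(t)/n,4).tolist()};  twist {tw:.3f} -> {m} x {tw/max(m,1):.4f}")
        p=np.array([x,y,z]); a=a-tw
E
python3 -c "
from h import *
a=np.radians(124.6)
plan([(.53,.377,.2,a),(.53,.377,.0845,None)])"
```

```text
shift [-340.3, -70.7, 31.3] mm -> 9 x [-0.0378, -0.0079, 0.0035];  twist 0.565 -> 4 x 0.1413
shift [0.0, 0.0, 115.5] mm -> 3 x [0.0, 0.0, 0.0385];  twist 0.000 -> 0 x 0.0000
```

>>> send_rows([
  [[-0.0378, -0.0079, 0.0035, 0, 0], [-0.0378, -0.0079, 0.0035, 0, 0], [-0.0378, -0.0079, 0.0035, 0, 0], [-0.0378, -0.0079, 0.0035, 0, 0], [-0.0378, -0.0079, 0.0035, 0, 0], [-0.0378, -0.0079, 0.0035, 0, 0], [-0.0378, -0.0079, 0.0035, 0, 0], [-0.0378, -0.0079, 0.0035, 0, 0], [-0.0378, -0.0079, 0.0035, 0, 0], [0, 0, 0, 0.1413, 0], [0, 0, 0, 0.1413, 0], [0, 0, 0, 0.1413, 0]],
])

```text
clock: 2.95
tool_pos: [0.5301, 0.3762, 0.1995]
orientation: [[-0.673, 0.74, -0.0], [0.74, 0.673, -0.0], [0.0, -0.0, -1.0]]
force: [-0.9, 0.7, 0.4]
width: 0.0855
grip_force: 0.0
```

>>> send_rows([
  [[0, 0, 0, 0.1413, 0.3], [0, 0, 0.03, 0, 0.3], [0, 0, 0.03, 0, 0.3], [0, 0, 0.03, 0, 0.3], [0, 0, 0.015, 0, 0.3], [0, 0, 0.01, 0, 0.3], [0, 0, 0, 0, 0.3]],
])

```text
clock: 3.65
tool_pos: [0.5292, 0.3764, 0.0838]
orientation: [[-0.568, 0.823, -0.002], [0.823, 0.568, -0.001], [0.0, -0.002, -1.0]]
force: [-1.3, -0.4, -0.3]
width: 0.0601
grip_force: 0.0
```

```bash
python3 - <<'E'
from h import *
for c in("top","side"):
    im=imaging.camera(c); u=proj([.53,.377,.1],c)[0].astype(int)
    cv2.imwrite(f"pics/k_{c}.png",cv2.resize(im[max(u[1]-35,0):u[1]+35,u[0]-40:u[0]+40],None,fx=4.9,fy=4.9,interpolation=cv2.INTER_CUBIC)[:,:,::-1])
a,b=[cv2.imread(f"pics/k_{c}.png") for c in("top","side")]
cv2.imwrite("pics/k1.png",np.hstack([a,b])); print(monitor.observe()["tool_pos"],yaw(),monitor.observe()["width"])
E
```

```text
[0.53055448 0.37721735 0.08614773] 2.1746325729357427 0.06021875634301838
```

View pics/k1.png

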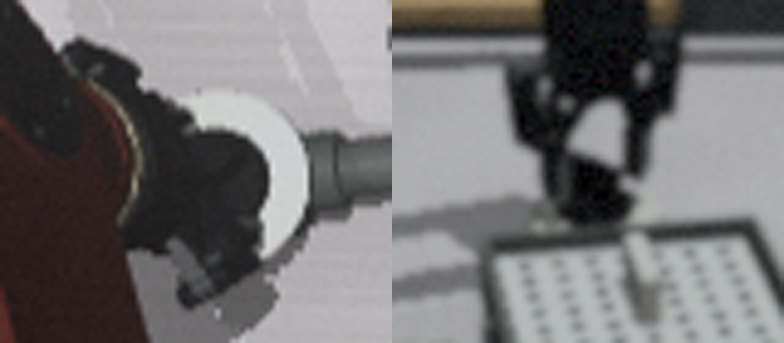

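>>> send_rows([
  [[0, 0, 0, 0, 1], [0, 0, 0, 0, 1], [0, 0, 0, 0, 1], [0, 0, 0, 0, 1], [0, 0, 0, 0, 1], [0, 0, 0, 0, 1]],
], force=40)

```text
clock: 4.35
tool_pos: [0.5299, 0.3769, 0.0858]
orientation: [[-0.568, 0.823, 0.001], [0.823, 0.568, 0.0], [-0.0, 0.001, -1.0]]
force: [-2.3, -0.7, 6.4]
width: 0.0111
grip_force: 43.8
```

>>> send_rows([
  [[0, 0, 0, -0.12, 1], [0, 0, 0, -0.12, 1], [0, 0, 0, -0.12, 1], [0, 0, 0, -0.12, 1], [0, 0, 0, -0.12, 1], [0, 0, 0, -0.12, 1], [0, 0, 0, -0.12, 1], [0, 0, 0, 0, 1]],
])

```text
clock: 5.15
tool_pos: [0.531, 0.3788, 0.0858]
orientation: [[-0.992, 0.123, 0.004], [0.123, 0.992, 0.004], [-0.003, 0.004, -1.0]]
force: [3.6, 5.4, 1.0]
width: 0.0115
grip_force: 43.0
```

```bash
python3 -c "
from h import *
s=monitor.observe();print(s['tool_pos'],yaw(),s['width'],s['wrist_torque'],s['force'],s['grip_force'],s['q'])"
```

```text
[0.53098863 0.3787699  0.0858298 ] 3.0180360124332766 0.011450692252665071 [ 0.95329297 -0.35301386  0.08804469] [3.56727617 5.40152347 0.98669995] 43.01830351352692 [ 0.49786781  0.41341029  1.57138884  0.00200961  1.15168172 -0.9501919 ]
```

>>> send_rows([
  [[0, 0, 0, -0.08, 1], [0, 0, 0, -0.08, 1], [0, 0, 0, -0.06, 1], [0, 0, 0, 0, 1]],
])

```text
clock: 5.55
tool_pos: [0.531, 0.3793, 0.0858]
orientation: [[-0.995, -0.095, 0.004], [-0.095, 0.995, 0.005], [-0.004, 0.005, -1.0]]
force: [4.2, 8.8, -1.5]
width: 0.0113
grip_force: 42.9
```

```bash
python3 -c "
from h import *
s=monitor.observe();print(s['tool_pos'],yaw(),s['width'],s['wrist_torque'],s['force'],s['grip_force'],s['q'])"
```

```text
[0.53097699 0.37934418 0.08580233] -3.0467566794759184 0.011289527701668176 [ 1.33178538 -0.3716393   0.09307267] [ 4.16161936  8.75999994 -1.52550497] 42.87525951862335 [ 0.49827532  0.41360555  1.57118717  0.0028176   1.15102652 -1.16850784]
```

>>> send_rows([
  [[0, 0, 0, -0.04, 1], [0, 0, 0, -0.03, 1], [0, 0, 0, 0, 1]],
])

```text
clock: 5.85
tool_pos: [0.5311, 0.3794, 0.0859]
orientation: [[-0.987, -0.162, 0.004], [-0.162, 0.987, 0.006], [-0.005, 0.005, -1.0]]
force: [3.8, 9.2, -0.6]
width: 0.0113
grip_force: 43.9
```

```bash
python3 -c "
from h import *
s=monitor.observe();print(s['tool_pos'],yaw(),s['width'],s['wrist_torque'],s['force'],s['grip_force'],s['q'])"
```

```text
[0.53105059 0.37944028 0.08586658] -2.9792152780133576 0.011325806254421502 [ 1.31924716 -0.43662166 -0.70169899] [ 3.81177389  9.15807213 -0.57979701] 43.924357295036316 [ 0.49809476  0.41357299  1.57109911  0.00336286  1.15091978 -1.23645195]
```

>>> send_rows([
  [[0, 0, 0, 0.02, 1], [0, 0, 0, 0, 0.3], [0, 0, 0, 0, 0.3], [0, 0, 0, 0, 0.3], [0, 0, -0.03, 0, 0.3], [0, 0, -0.04, 0, 0.4], [0, 0, -0.04, 0, 0.4]],
])

```text
clock: 6.55
tool_pos: [0.5291, 0.3761, 0.195]
orientation: [[-0.99, -0.142, -0.002], [-0.142, 0.99, -0.001], [0.002, -0.001, -1.0]]
force: [0.6, 0.0, 0.2]
width: 0.0513
grip_force: 0.0
```

```bash
python3 -c "
from h import *
b=.14
plan([(.5575,.1755,.19,b+np.pi/2),(.5575,.1755,.108,None),(.5575,.1755,.22,None),(.6,-.42,.21,None),(.6,-.42,.013,None)])"
```

```text
shift [0.4, -202.6, 5.0] mm -> 6 x [0.0001, -0.0338, 0.0008];  twist 1.574 -> 11 x 0.1431
shift [0.0, 0.0, 82.0] mm -> 3 x [0.0, 0.0, 0.0273];  twist 0.000 -> 0 x 0.0000
shift [0.0, 0.0, -112.0] mm -> 3 x [0.0, 0.0, -0.0373];  twist 0.000 -> 0 x 0.0000
shift [-595.6, -41.0, 10.0] mm -> 15 x [-0.0397, -0.0027, 0.0007];  twist 0.000 -> 0 x 0.0000
shift [0.0, 0.0, 197.0] mm -> 5 x [0.0, 0.0, 0.0394];  twist 0.000 -> 0 x 0.0000
```

>>> send_rows([
  [[0, -0.0338, 0.0008, 0, 0.4], [0, -0.0338, 0.0008, 0, 0.4], [0, -0.0338, 0.0008, 0, 0.4], [0, -0.0338, 0.0008, 0, 0.4], [0, -0.0338, 0.0008, 0, 0.4], [0, -0.0338, 0.0008, 0, 0.4], [0, 0, 0, 0.1431, 0.4], [0, 0, 0, 0.1431, 0.4], [0, 0, 0, 0.1431, 0.4], [0, 0, 0, 0.1431, 0.4], [0, 0, 0, 0.1431, 0.4], [0, 0, 0, 0.1431, 0.4]],
])

```text
clock: 7.75
tool_pos: [0.5584, 0.1757, 0.1898]
orientation: [[-0.751, 0.661, -0.0], [0.661, 0.751, -0.0], [0.0, -0.0, -1.0]]
force: [-0.4, -0.2, 0.4]
width: 0.0515
grip_force: 0.0
```

>>> send_rows([
  [[0, 0, 0, 0.1431, 0.4], [0, 0, 0, 0.1431, 0.4], [0, 0, 0, 0.1431, 0.4], [0, 0, 0, 0.1431, 0.4], [0, 0, 0, 0.1431, 0.4], [0, 0, 0.027, 0, 0.4], [0, 0, 0.027, 0, 0.4], [0, 0, 0.028, 0, 0.4], [0, 0, 0, 0, 0.4]],
])

```text
clock: 8.65
tool_pos: [0.555, 0.1752, 0.1034]
orientation: [[-0.139, 0.99, -0.009], [0.99, 0.139, -0.002], [-0.0, -0.009, -1.0]]
force: [-0.9, 0.3, -0.2]
width: 0.0511
grip_force: 0.0
```

```bash
python3 - <<'E'
from h import *
im=imaging.camera("top"); print([(np.round(x["point"],1),round(x["p"],2)) for x in models.place_of("pointer","top")])
a=cv2.resize(im[175:240,150:225],None,fx=5.2,fy=5.2,interpolation=cv2.INTER_CUBIC)
im=imaging.camera("side"); b=cv2.resize(im[130:195,280:355],None,fx=5.2,fy=5.2,interpolation=cv2.INTER_CUBIC)
cv2.imwrite("pics/k2.png",np.hstack([a,b])[:,:,::-1]); print(monitor.observe()["tool_pos"],yaw())
E
```

```text
[(array([186.4, 221.1]), 0.63)]
[0.55932361 0.17601731 0.10920411] 1.7104251882731736
```

View pics/k2.png

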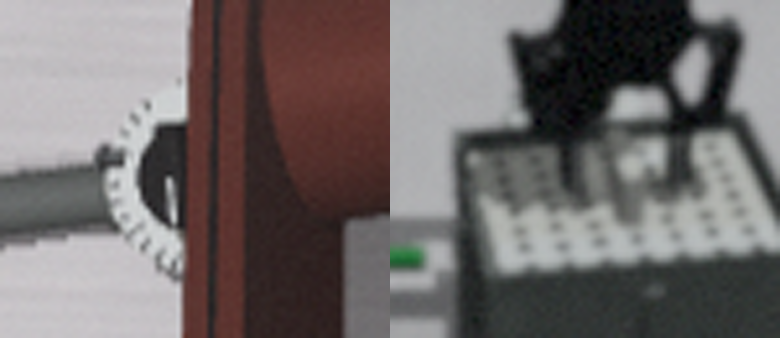

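>>> send_rows([
  [[0, 0, 0, 0, 1], [0, 0, 0, 0, 1], [0, 0, 0, 0, 1], [0, 0, 0, 0, 1], [0, 0, 0, 0, 1], [0, 0, -0.01, 0, 1], [0, 0, -0.03, 0, 1], [0, 0, -0.04, 0, 1], [0, 0, -0.03, 0, 1]],
], force=60)

```text
clock: 9.7
tool_pos: [0.5586, 0.176, 0.2202]
orientation: [[-0.139, 0.99, 0.001], [0.99, 0.139, 0.0], [0.0, 0.001, -1.0]]
force: [1.3, -0.5, -1.5]
width: 0.0132
grip_force: 58.8
```

>>> send_rows([
  [[-0.0397, -0.0027, 0, 0, 1], [-0.0397, -0.0027, 0, 0, 1], [-0.0397, -0.0027, 0, 0, 1], [-0.0397, -0.0027, 0, 0, 1], [-0.0397, -0.0027, 0, 0, 1], [-0.0397, -0.0027, 0, 0, 1], [-0.0397, -0.0027, 0, 0, 1], [-0.0397, -0.0027, 0, 0, 1], [-0.0397, -0.0027, 0, 0, 1], [-0.0397, -0.0027, 0, 0, 1], [-0.0397, -0.0027, 0, 0, 1], [-0.0397, -0.0027, 0, 0, 1]],
])

```text
clock: 10.9
tool_pos: [0.5924, -0.3016, 0.2178]
orientation: [[-0.139, 0.99, -0.001], [0.99, 0.139, 0.001], [0.001, -0.001, -1.0]]
force: [-0.0, -0.5, -2.0]
width: 0.013
grip_force: 58.7
```

>>> send_rows([
  [[-0.0397, -0.0027, 0, 0, 1], [-0.0397, -0.0027, 0, 0, 1], [-0.0397, -0.0027, 0, 0, 1], [0, 0, 0.04, 0, 1], [0, 0, 0.04, 0, 1], [0, 0, 0.04, 0, 1], [0, 0, 0, 0, 1]],
])

```text
clock: 11.6
tool_pos: [0.5967, -0.4155, 0.089]
orientation: [[-0.139, 0.99, -0.012], [0.99, 0.139, 0.01], [0.012, -0.01, -1.0]]
force: [-1.8, 1.3, -3.1]
width: 0.0134
grip_force: 58.8
```

```bash
python3 - <<'E'
from h import *
print(monitor.observe()["tool_pos"],yaw(),monitor.observe()["width"],monitor.observe()["force"])
for c in ("top","side"):
    imaging.camera(c)
    print(c,[(np.round(x["rect"],1),round(x["p"],2)) for x in models.spot_in("plate_grip",c)])
    print(c,[(np.round(x["point"],1),round(x["p"],2)) for x in models.place_of("ring_s0_c",c)])
E
```

```text
[ 0.59669916 -0.4155324   0.0889755 ] 1.7100946379412318 0.01340276320720815 [-1.7913155   1.28678929 -3.11793185]
top [(array([461.9, 153.2, 529. , 225.8]), 0.88)]
top [(array([450.2, 267.5]), 0.25)]
side [(array([306.7, 290.6, 407.6, 354.9]), 0.73), (array([224.8, 268.1, 291.8, 325.3]), 0.59)]
side []
```

>>> send_rows([
  [[0, 0, 0.03, 0, 1], [0, 0, 0.03, 0, 1], [0, 0, 0.01, 0, 1], [0, 0, 0.005, 0, 1], [0, 0, 0.003, 0, 1], [0, 0, 0, 0, 1], [0, 0, 0, 0, 0.3], [0, 0, 0, 0, 0.3], [0, 0, 0, 0, 0.3], [0, 0, -0.03, 0, 0.3], [0, 0, -0.04, 0, 0.3], [0, 0, -0.04, 0, 0.3]],
])

```text
clock: 13.1
tool_pos: [0.6011, -0.4191, 0.1309]
orientation: [[-0.139, 0.99, -0.001], [0.99, 0.139, 0.001], [0.001, -0.001, -1.0]]
force: [0.2, -0.8, 0.3]
width: 0.0594
grip_force: 0.0
```

```bash
python3 - <<'E'
from h import *
from h import trays
T=trays()
for r in T: print("tray",np.round(r[0],4),round(r[1],3),r[2])
im=imaging.camera("top")
m=models.masks_of("plate_grip","top"); print([(x["p"],x["rect"]) for x in m])
# stray rings: cream on black mat
g=cv2.cvtColor(im,cv2.COLOR_RGB2GRAY); w=np.zeros(g.shape,np.uint8); w[150:197,340:408]=(g>90)[150:197,340:408]
n,l,st,ce=cv2.connectedComponentsWithStats(w)
for i in range(1,n):
    if 30<st[i,4]<200:
        pts=np.argwhere(l==i)[:,::-1].astype(np.float32); print(st[i,4],ce[i],cv2.minAreaRect(pts),at_z(ce[i],.025,"top"))
cv2.imwrite("pics/top1.png",im[:,:,::-1])
E
```

```text
tray [ 0.459  -0.1058 -0.2342] 0.075 1705
tray [ 0.3961 -0.3005  0.2155] 0.092 1584
[(0.73, [455.3, 152.8, 523.5, 222.8]), (0.28, [442.1, 251.8, 455.8, 264.2])]
100 [357.85 167.62] ((357.73529052734375, 167.558837890625), (9.45888900756836, 10.429031372070312), 14.03624439239502) [ 0.64954959 -0.06216255  0.025     ]
96 [373.01041667 176.39583333] ((372.9053955078125, 176.4324188232422), (10.685934066772461, 9.206343650817871), 80.53767395019531) [ 0.62657142 -0.10356352  0.025     ]
```

View pics/top1.png

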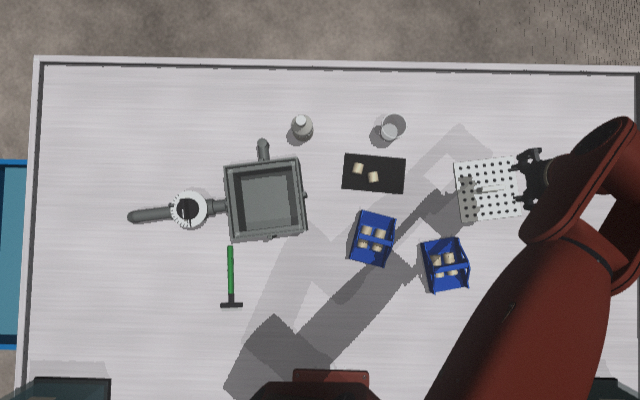

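```bash
python3 -c "
from h import *
d=np.radians
plan([(.601,-.419,.19,None),(.6495,-.062,.19,d(76)),(.6495,-.062,.008,None),(.6495,-.062,.19,None),(.5585,.1757,.19,None),(.5585,.1757,.05,None),(.5585,.1757,.19,None),(.6266,-.1036,.19,d(99.5)),(.6266,-.1036,.008,None),(.6266,-.1036,.19,None),(.5585,.1757,.19,None),(.5585,.1757,.05,None)],step=.045)"
```

```text
shift [1.5, -1.4, -57.1] mm -> 2 x [0.0008, -0.0007, -0.0286];  twist 0.000 -> 0 x 0.0000
shift [346.8, 97.7, -0.0] mm -> 9 x [0.0385, 0.0109, -0.0];  twist 0.384 -> 3 x 0.1280
shift [0.0, 0.0, 182.0] mm -> 5 x [0.0, 0.0, 0.0364];  twist 0.000 -> 0 x 0.0000
shift [0.0, 0.0, -182.0] mm -> 5 x [0.0, 0.0, -0.0364];  twist 0.000 -> 0 x 0.0000
shift [208.6, -145.8, -0.0] mm -> 6 x [0.0348, -0.0243, -0.0];  twist 0.000 -> 0 x 0.0000
shift [0.0, 0.0, 140.0] mm -> 4 x [0.0, 0.0, 0.035];  twist 0.000 -> 0 x 0.0000
shift [0.0, 0.0, -140.0] mm -> 4 x [0.0, 0.0, -0.035];  twist 0.000 -> 0 x 0.0000
shift [-254.5, 133.6, -0.0] mm -> 7 x [-0.0364, 0.0191, -0.0];  twist -0.410 -> 3 x -0.1367
shift [0.0, 0.0, 182.0] mm -> 5 x [0.0, 0.0, 0.0364];  twist 0.000 -> 0 x 0.0000
shift [0.0, 0.0, -182.0] mm -> 5 x [0.0, 0.0, -0.0364];  twist 0.000 -> 0 x 0.0000
shift [286.7, -21.1, -0.0] mm -> 7 x [0.041, -0.003, -0.0];  twist 0.000 -> 0 x 0.0000
shift [0.0, 0.0, 140.0] mm -> 4 x [0.0, 0.0, 0.035];  twist 0.000 -> 0 x 0.0000
```

>>> send_rows([
  [[0, 0, -0.0286, 0, 0.4], [0, 0, -0.0286, 0, 0.4], [0.0385, 0.0109, 0, 0, 0.4], [0.0385, 0.0109, 0, 0, 0.4], [0.0385, 0.0109, 0, 0, 0.4], [0.0385, 0.0109, 0, 0, 0.4], [0.0385, 0.0109, 0, 0, 0.4], [0.0385, 0.0109, 0, 0, 0.4], [0.0385, 0.0109, 0, 0, 0.4], [0.0385, 0.0109, 0, 0, 0.4], [0.0385, 0.0109, 0, 0, 0.4], [0, 0, 0, 0.128, 0.4]],
])

```text
clock: 14.5
tool_pos: [0.6496, -0.057, 0.1851]
orientation: [[-0.015, 1.0, -0.003], [1.0, 0.015, 0.003], [0.003, -0.003, -1.0]]
force: [0.3, -0.3, -0.9]
width: 0.0515
grip_force: 0.0
```

>>> send_rows([
  [[0, 0, 0, 0.128, 0.4], [0, 0, 0, 0.128, 0.4], [0, 0, 0.036, 0, 0.4], [0, 0, 0.036, 0, 0.4], [0, 0, 0.036, 0, 0.4], [0, 0, 0.03, 0, 0.4], [0, 0, 0, 0, 0.4], [0, 0, 0, 0, 0.4]],
])

```text
clock: 15.3
tool_pos: [0.6492, -0.0623, 0.0479]
orientation: [[0.242, 0.97, -0.003], [0.97, -0.242, 0.001], [-0.0, -0.003, -1.0]]
force: [0.2, -0.3, 0.3]
width: 0.0513
grip_force: 0.0
```

```bash
python3 -c "
from h import *
s=monitor.observe();print(s['tool_pos'],yaw(),s['width'],s['q'],s['joint_vel'])"
```

```text
[ 0.64915927 -0.06228006  0.04791757] 1.326470687058189 0.05130919010503639 [-2.16487478e-01  4.66785636e-01  1.57850939e+00  4.49395879e-05
  1.09957127e+00  2.78177787e-02] [ 0.0025312  -0.04389427 -0.0446242  -0.00081983 -0.00284467  0.00214404]
```

>>> send_rows([
  [[0, 0, 0.025, 0, 0.4], [0, 0, 0.014, 0, 0.4], [0, 0, 0, 0, 0.4], [0, 0, 0, 0, 1], [0, 0, 0, 0, 1], [0, 0, 0, 0, 1], [0, 0, 0, 0, 1], [0, 0, 0, 0, 1], [0, 0, -0.04, 0, 1], [0, 0, -0.045, 0, 1], [0, 0, -0.045, 0, 1], [0, 0, -0.045, 0, 1]],
], force=40)

```text
clock: 16.5
tool_pos: [0.6498, -0.0624, 0.1867]
orientation: [[0.242, 0.97, -0.001], [0.97, -0.242, 0.0], [-0.0, -0.001, -1.0]]
force: [0.5, -0.4, -0.3]
width: 0.0248
grip_force: 41.9
```

>>> send_rows([
  [[0.0348, -0.0243, 0, 0, 1], [0.0348, -0.0243, 0, 0, 1], [0.0348, -0.0243, 0, 0, 1], [0.0348, -0.0243, 0, 0, 1], [0.0348, -0.0243, 0, 0, 1], [0.0348, -0.0243, 0, 0, 1], [0, 0, 0.045, 0, 1], [0, 0, 0.045, 0, 1], [0, 0, 0.035, 0, 1], [0, 0, 0, 0, 1]],
])

```text
clock: 17.5
tool_pos: [0.5541, 0.1746, 0.0542]
orientation: [[0.241, 0.97, -0.011], [0.97, -0.242, -0.002], [-0.005, -0.011, -1.0]]
force: [-0.3, 0.0, -0.7]
width: 0.025
grip_force: 41.9
```

```bash
python3 -c "
from h import *
s=monitor.observe();print(s['tool_pos'],yaw(),s['width'],s['grip_force'])"
```

```text
[0.55407972 0.17461306 0.05421589] 1.3269109312443055 0.025028930789715673 41.904441118240356
```

>>> send_rows([
  [[0, 0, 0, 0, 0.4], [0, 0, 0, 0, 0.4], [0, 0, 0, 0, 0.4], [0, 0, -0.045, 0, 0.4], [0, 0, -0.045, 0, 0.4], [0, 0, -0.04, 0, 0.4], [-0.0364, 0.0191, 0, 0, 0.4], [-0.0364, 0.0191, 0, 0, 0.4], [-0.0364, 0.0191, 0, 0, 0.4], [-0.0364, 0.0191, 0, 0, 0.4], [-0.0364, 0.0191, 0, 0, 0.4], [-0.0364, 0.0191, 0, 0, 0.4]],
])

```text
clock: 18.7
tool_pos: [0.6188, -0.0662, 0.1926]
orientation: [[0.242, 0.97, 0.004], [0.97, -0.242, -0.001], [0.0, 0.004, -1.0]]
force: [0.5, 1.0, -1.0]
width: 0.0514
grip_force: 0.0
```

>>> send_rows([
  [[-0.0364, 0.0191, 0, 0, 0.4], [0, 0, 0, -0.1367, 0.4], [0, 0, 0, -0.1367, 0.4], [0, 0, 0, -0.1367, 0.4], [0, 0, 0.045, 0, 0.4], [0, 0, 0.045, 0, 0.4], [0, 0, 0.045, 0, 0.4], [0, 0, 0, 0, 0.4], [0, 0, 0, 0, 0.4]],
])

```text
clock: 19.6
tool_pos: [0.6278, -0.1045, 0.0565]
orientation: [[-0.165, 0.986, 0.0], [0.986, 0.165, -0.0], [-0.0, 0.0, -1.0]]
force: [-0.2, -0.4, 0.5]
width: 0.0512
grip_force: 0.0
```

```bash
python3 -c "
from h import *
s=monitor.observe();print(s['tool_pos'],yaw(),s['width'],s['grip_force'])
im=imaging.camera('side');cv2.imwrite('pics/s2.png',im[:,:,::-1])
plan([(.6266,-.1036,.008,np.radians(99.5))])"
```

```text
[ 0.62782787 -0.10445255  0.0564814 ] 1.7364224462496232 0.05115689301303057 0.0
shift [1.8, -2.6, 50.4] mm -> 2 x [0.0009, -0.0013, 0.0252];  twist -0.000 -> 1 x -0.0001
```

>>> send_rows([
  [[0.001, -0.001, 0.03, 0, 0.4], [0, 0, 0.018, 0, 0.4], [0, 0, 0, 0, 0.4], [0, 0, 0, 0, 1], [0, 0, 0, 0, 1], [0, 0, 0, 0, 1], [0, 0, 0, 0, 1], [0, 0, 0, 0, 1], [0, 0, -0.04, 0, 1], [0, 0, -0.045, 0, 1], [0, 0, -0.045, 0, 1], [0, 0, -0.045, 0, 1]],
], force=40)

```text
clock: 20.85
tool_pos: [0.626, -0.1033, 0.1841]
orientation: [[-0.165, 0.986, -0.0], [0.986, 0.165, 0.0], [0.0, -0.0, -1.0]]
force: [1.5, -0.6, 0.2]
width: 0.025
grip_force: 41.9
```

>>> send_rows([
  [[0.041, -0.003, 0, 0, 1], [0.041, -0.003, 0, 0, 1], [0.041, -0.003, 0, 0, 1], [0.041, -0.003, 0, 0, 1], [0.041, -0.003, 0, 0, 1], [0.041, -0.003, 0, 0, 1], [0.041, -0.003, 0, 0, 1], [0, 0, 0.045, 0, 1], [0, 0, 0.045, 0, 1], [0, 0, 0.03, 0, 1], [0, 0, 0, 0, 1]],
])

```text
clock: 21.95
tool_pos: [0.5537, 0.1756, 0.0571]
orientation: [[-0.165, 0.986, -0.01], [0.986, 0.165, -0.002], [-0.0, -0.01, -1.0]]
force: [-0.6, -0.4, -0.1]
width: 0.0254
grip_force: 41.9
```

```bash
python3 -c "
from h import *
s=monitor.observe();print(s['tool_pos'],yaw(),s['width'],s['grip_force'])
T=trays()
for r in T: print('tray',np.round(r[0],4),round(r[1],3),r[2])"
```

```text
[0.55368858 0.17555709 0.05706357] 1.7369348860177098 0.025366804301949375 41.88167631626129
tray [ 0.4598 -0.1065 -0.2279] 0.041 1635
tray [ 0.3953 -0.3003  0.2129] 0.089 1443
```

```bash
python3 -c "
from h import *
plan([(.502,-.1625,.19,-.23),(.502,-.1625,.018,None)],step=.045,start=(.5575,.1757,.185,1.737))"
```

```text
shift [-324.4, -110.7, -5.0] mm -> 8 x [-0.0405, -0.0138, -0.0006];  twist 1.967 -> 14 x 0.1405
shift [0.0, -0.0, 172.0] mm -> 4 x [0.0, -0.0, 0.043];  twist 0.000 -> 0 x 0.0000
```

>>> send_rows([
  [[0, 0, 0, 0, 0.4], [0, 0, 0, 0, 0.4], [0, 0, 0, 0, 0.4], [0, 0, -0.045, 0, 0.4], [0, 0, -0.045, 0, 0.4], [0, 0, -0.04, 0, 0.4]],
])

```text
clock: 22.65
tool_pos: [0.5586, 0.1762, 0.1952]
orientation: [[-0.165, 0.986, 0.002], [0.986, 0.165, 0.0], [0.0, 0.002, -1.0]]
force: [0.4, 0.4, 0.8]
width: 0.0515
grip_force: 0.0
```

>>> send_rows([
  [[-0.0405, -0.0138, 0, 0, 0.4], [-0.0405, -0.0138, 0, 0, 0.4], [-0.0405, -0.0138, 0, 0, 0.4], [-0.0405, -0.0138, 0, 0, 0.4], [-0.0405, -0.0138, 0, 0, 0.4], [-0.0405, -0.0138, 0, 0, 0.4], [-0.0405, -0.0138, 0, 0, 0.4], [-0.0405, -0.0138, 0, 0, 0.4], [0, 0, 0, 0.1405, 0.4], [0, 0, 0, 0.1405, 0.4], [0, 0, 0, 0.1405, 0.4], [0, 0, 0, 0.1405, 0.4]],
])

```text
clock: 23.85
tool_pos: [0.503, -0.1621, 0.1932]
orientation: [[0.392, 0.92, 0.001], [0.92, -0.392, -0.001], [-0.0, 0.002, -1.0]]
force: [-0.3, -1.0, 0.1]
width: 0.051
grip_force: 0.0
```

>>> send_rows([
  [[0, 0, 0, 0.1405, 0.4], [0, 0, 0, 0.1405, 0.4], [0, 0, 0, 0.1405, 0.4], [0, 0, 0, 0.1405, 0.4], [0, 0, 0, 0.1405, 0.4], [0, 0, 0, 0.1405, 0.4], [0, 0, 0, 0.1405, 0.4], [0, 0, 0, 0.1405, 0.4], [0, 0, 0, 0.1405, 0.4], [0, 0, 0, 0.1405, 0.4], [0, 0, 0.045, 0, 0.4], [0, 0, 0.045, 0, 0.4]],
])

```text
clock: 25.05
tool_pos: [0.505, -0.1628, 0.1041]
orientation: [[0.973, -0.229, 0.006], [-0.229, -0.973, -0.003], [0.007, 0.002, -1.0]]
force: [-0.8, 0.6, -0.7]
width: 0.0513
grip_force: 0.0
```

>>> send_rows([
  [[0, 0, 0, 0, 0.4], [0, 0, 0, 0, 0.4]],
])

```text
clock: 25.25
tool_pos: [0.5026, -0.1615, 0.1028]
orientation: [[0.974, -0.228, -0.001], [-0.228, -0.974, 0.001], [-0.001, -0.0, -1.0]]
force: [-0.3, -0.8, 0.1]
width: 0.0513
grip_force: 0.0
```

```bash
python3 - <<'E'
from h import *
s=monitor.observe();print(s['tool_pos'],yaw(),s['width'],s['q'])
a=imaging.camera('top')[180:300,330:480]; b=imaging.camera('side')[140:300,220:400]
f=lambda i:cv2.resize(i,None,fx=400/i.shape[0],fy=400/i.shape[0],interpolation=cv2.INTER_CUBIC)
o=np.hstack([f(a)[:,:400],f(b)[:,:400]]); cv2.imwrite('pics/g1.png',o[:,:,::-1])
E
```

```text
[ 0.50262516 -0.16154399  0.10280433] -0.23049362061201442 0.051344830262337965 [-4.60427628e-01  1.23062294e-01  1.89236215e+00  3.59842007e-05
  1.12728134e+00  1.34084701e+00]
```

View pics/g1.png

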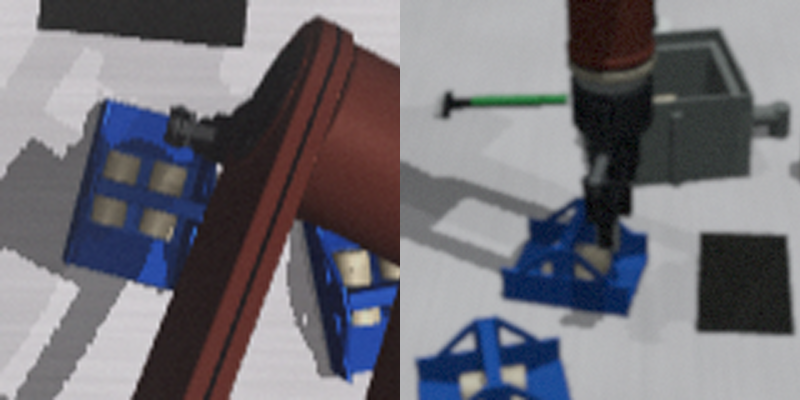

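>>> send_rows([
  [[0, 0, 0.04, 0, 0.4], [0, 0, 0.03, 0, 0.4], [0, 0, 0.014, 0, 0.4], [0, 0, 0, 0, 0.4], [0, 0, 0, 0, 1], [0, 0, 0, 0, 1], [0, 0, 0, 0, 1], [0, 0, 0, 0, 1], [0, 0, 0, 0, 1], [0, 0, 0, 0, 1], [0, 0, 0, 0, 1]],
], force=60)

```text
clock: 26.45
tool_pos: [0.5042, -0.1621, 0.0199]
orientation: [[0.974, -0.228, 0.003], [-0.228, -0.974, -0.001], [0.003, 0.001, -1.0]]
force: [-0.5, 1.1, 7.8]
width: 0.0025
grip_force: 61.0
```

>>> send_rows([
  [[0, 0, -0.01, 0, 1], [0, 0, -0.01, 0, 1], [0, 0, -0.01, 0, 1], [0, 0, 0, 0, 1]],
], force=100)

```text
clock: 26.85
tool_pos: [0.5041, -0.1623, 0.0503]
orientation: [[0.974, -0.228, 0.003], [-0.228, -0.974, -0.002], [0.003, 0.001, -1.0]]
force: [-0.7, -0.1, -1.8]
width: 0.0016
grip_force: 91.2
```

```bash
python3 - <<'E'
from h import *
s=monitor.observe();print(s['tool_pos'],yaw(),s['width'],s['force'],s['wrist_torque'],s['grip_force'])
a=imaging.camera('top')[180:300,330:480]; b=imaging.camera('side')[180:300,220:355]
f=lambda i:cv2.resize(i,None,fx=400/i.shape[0],fy=400/i.shape[0],interpolation=cv2.INTER_CUBIC)
o=np.hstack([f(a)[:,:380],f(b)[:,:420]]); cv2.imwrite('pics/g2.png',o[:,:,::-1])
E
```

```text
[ 0.50413341 -0.16226396  0.05025955] -0.23036357620420572 0.0016068781782061351 [-0.70177974 -0.12898498 -1.75853864] [-0.13914877 -0.11163699  0.02289486] 91.24290347099304
```

View pics/g2.png

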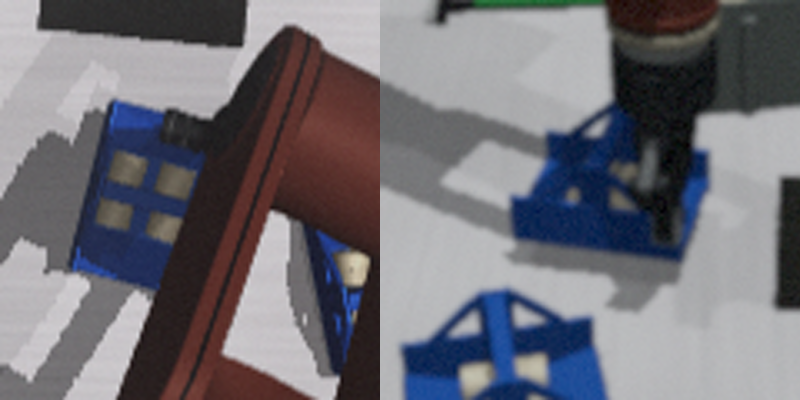

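```bash
python3 -c "
from h import *
plan([(.504,-.162,.175,None),(.618,.1386,.175,.14),(.618,.1386,.068,None)],step=.04)"
```

```text
shift [1.0, 0.0, -126.3] mm -> 4 x [0.0002, 0.0, -0.0316];  twist 0.000 -> 0 x 0.0000
shift [42.3, -318.7, -0.0] mm -> 9 x [0.0047, -0.0354, -0.0];  twist -0.370 -> 3 x -0.1235
shift [0.0, 0.0, 107.0] mm -> 3 x [0.0, 0.0, 0.0357];  twist 0.000 -> 0 x 0.0000
```

>>> send_rows([
  [[0, 0, -0.02, 0, 1], [0, 0, -0.03, 0, 1], [0, 0, -0.03, 0, 1], [0, 0, -0.03, 0, 1], [0, 0, -0.016, 0, 1], [0.0024, -0.0177, 0, 0, 1], [0.0047, -0.0354, 0, 0, 1], [0.0047, -0.0354, 0, 0, 1], [0.0047, -0.0354, 0, 0, 1], [0.0047, -0.0354, 0, 0, 1], [0.0047, -0.0354, 0, 0, 1], [0.0047, -0.0354, 0, 0, 1]],
])

```text
clock: 28.15
tool_pos: [0.5849, 0.0568, 0.1733]
orientation: [[0.974, -0.228, -0.002], [-0.228, -0.974, -0.0], [-0.001, 0.0, -1.0]]
force: [-0.0, -0.6, -1.9]
width: 0.0018
grip_force: 91.4
```

>>> send_rows([
  [[0.0047, -0.0354, 0, 0, 1], [0.0047, -0.0354, 0, 0, 1], [0.0024, -0.0177, 0, 0, 1], [0, 0, 0, -0.0925, 1], [0, 0, 0, -0.0925, 1], [0, 0, 0, -0.0925, 1], [0, 0, 0, -0.0925, 1], [0, 0, 0, 0, 1], [0, 0, 0, 0, 1]],
])

```text
clock: 29.05
tool_pos: [0.6166, 0.1385, 0.1737]
orientation: [[0.991, 0.136, -0.001], [0.136, -0.991, -0.0], [-0.001, 0.0, -1.0]]
force: [0.9, -0.4, -2.3]
width: 0.0018
grip_force: 91.4
```

```bash
python3 - <<'E'
from h import *
s=monitor.observe();print(s['tool_pos'],yaw(),s['width'],s['force'],s['wrist_torque'],s['grip_force'])
a=imaging.camera('top')[140:260,190:330]; b=imaging.camera('side')[90:220,250:400]
f=lambda i:cv2.resize(i,None,fx=400/i.shape[0],fy=400/i.shape[0],interpolation=cv2.INTER_CUBIC)
o=np.hstack([f(a)[:,:400],f(b)[:,:400]]); cv2.imwrite('pics/g3.png',o[:,:,::-1])
E
```

```text
[0.61657785 0.13846349 0.1736533 ] 0.1367727145821773 0.0018417783218728845 [ 0.85966487 -0.35710681 -2.31092633] [-0.05148575 -0.15023311 -0.02884237] 91.39374732971191
```

View pics/g3.png

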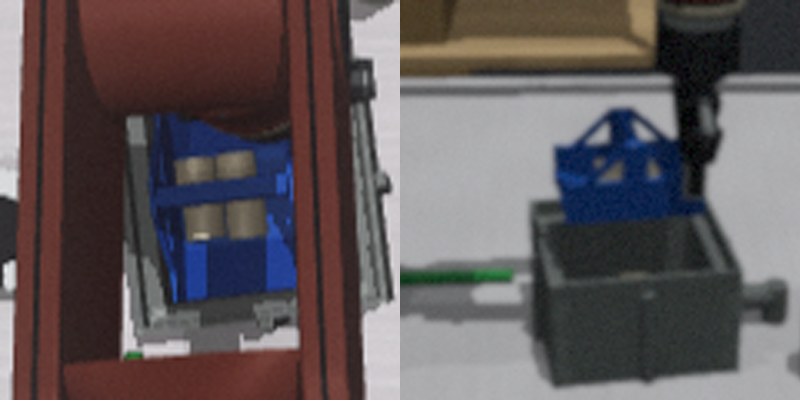

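>>> send_rows([
  [[0, 0, 0.025, 0, 1], [0, 0, 0.025, 0, 1], [0, 0, 0.02, 0, 1], [0, 0, 0, 0, 1]],
])

```text
clock: 29.55
tool_pos: [0.6148, 0.1385, 0.1007]
orientation: [[0.99, 0.138, -0.005], [0.138, -0.99, -0.001], [-0.005, -0.0, -1.0]]
force: [-1.5, -0.5, -1.3]
width: 0.0016
grip_force: 91.4
```

>>> send_rows([
  [[0, 0, 0.015, 0, 1], [0, 0, 0.015, 0, 1], [0, 0, 0.005, 0, 1], [0, 0, 0, 0, 1]],
])

```text
clock: 29.95
tool_pos: [0.6158, 0.1388, 0.0678]
orientation: [[0.99, 0.139, -0.003], [0.139, -0.99, -0.0], [-0.003, -0.0, -1.0]]
force: [0.2, 0.7, -2.1]
width: 0.0017
grip_force: 91.4
```

>>> send_rows([
  [[-0.003, 0, 0, 0, 1], [-0.003, 0, 0, 0, 1], [0, 0, 0, 0, 1]],
], force=40)

```text
clock: 30.25
tool_pos: [0.6141, 0.1383, 0.0716]
orientation: [[0.99, 0.139, 0.008], [0.139, -0.99, 0.001], [0.008, 0.0, -1.0]]
force: [5.8, 0.5, -4.7]
width: 0.002
grip_force: 91.1
```

>>> send_rows([
  [[0, 0, 0, 0, 1], [0, 0, -0.004, 0, 1], [0, 0, -0.004, 0, 1], [0, 0, 0, 0, 1]],
], force=30)

```text
clock: 30.65
tool_pos: [0.6142, 0.1383, 0.08]
orientation: [[0.99, 0.139, 0.008], [0.139, -0.99, 0.001], [0.008, 0.0, -1.0]]
force: [5.9, 1.3, -2.6]
width: 0.0015
grip_force: 91.3
```

```bash
python3 - <<'E'
from h import *
s=monitor.observe();print(s['tool_pos'],s['width'],s['force'],s['wrist_torque'],s['grip_force'])
E
```

```text
[0.61418767 0.13832324 0.07995585] 0.0015300832054506285 [ 5.92927337  1.31759087 -2.55805119] [ 0.0293979  -1.28312855 -0.07348322] 91.26089930534363
```

>>> send_rows([
  [[-0.002, 0, -0.006, 0, 1], [-0.002, 0, -0.006, 0, 1], [0, 0, 0, 0, 1]],
], force=25)

```text
clock: 30.95
tool_pos: [0.6111, 0.1379, 0.0933]
orientation: [[0.99, 0.139, 0.01], [0.139, -0.99, 0.001], [0.01, 0.0, -1.0]]
force: [7.1, 1.5, 1.5]
width: 0.0015
grip_force: 91.1
```

```bash
python3 - <<'E'
from h import *
s=monitor.observe();print(s['tool_pos'],s['width'],s['force'],s['wrist_torque'],s['grip_force'])
a=imaging.camera('top')[140:260,190:330]; b=imaging.camera('side')[90:220,250:400]
f=lambda i:cv2.resize(i,None,fx=400/i.shape[0],fy=400/i.shape[0],interpolation=cv2.INTER_CUBIC)
o=np.hstack([f(a)[:,:400],f(b)[:,:400]]); cv2.imwrite('pics/g4.png',o[:,:,::-1])
E
```

```text
[0.61108517 0.13787347 0.09331343] 0.0014758142016445435 [7.07347325 1.54161635 1.47675417] [ 0.05913005 -0.881165   -0.01137595] 91.14852547645569
```

View pics/g4.png

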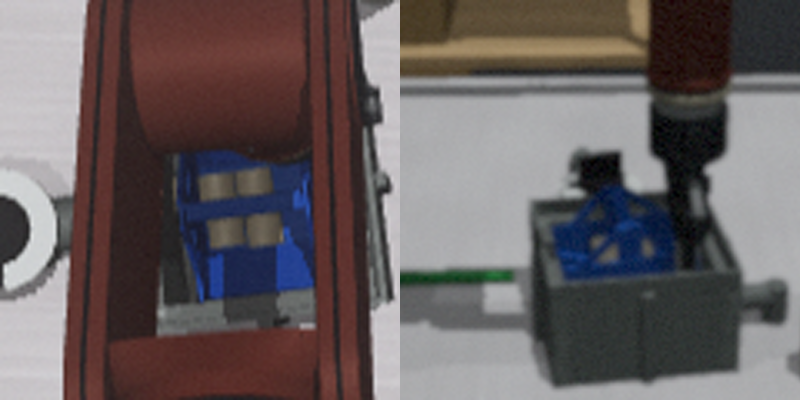

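>>> send_rows([
  [[-0.004, 0, -0.012, 0, 1], [-0.005, 0, -0.012, 0, 1], [-0.0065, 0, -0.011, 0, 1], [-0.0068, 0, -0.011, 0, 1], [0, 0, 0, 0, 1]],
])

```text
clock: 31.55
tool_pos: [0.5904, 0.1348, 0.1413]
orientation: [[0.99, 0.139, 0.015], [0.139, -0.99, 0.001], [0.015, 0.001, -1.0]]
force: [10.4, 0.5, 3.3]
width: 0.0019
grip_force: 87.4
```

```bash
python3 - <<'E'
from h import *
s=monitor.observe();print(s['tool_pos'],s['width'],s['force'],s['wrist_torque'],s['grip_force'])
b=imaging.camera('side')[80:220,240:400]; bl=blue(b); y,x=np.where(bl); print(x.min()+240,x.max()+240,y.min()+80,y.max()+80)
cv2.imwrite('pics/g5.png',cv2.resize(b,None,fx=4,fy=4)[:,:,::-1])
E
```

```text
[0.5903578  0.13481921 0.14131306] 0.001872829438956343 [10.36210505  0.47458045  3.25061658] [ 0.08122698 -1.85029685 -0.00806454] 87.4436902999878
298 345 141 180
```

>>> send_rows([
  [[-0.0085, 0, -0.0095, 0, 1], [-0.009, 0, -0.0095, 0, 1], [-0.0105, 0, -0.0075, 0, 1], [-0.0108, 0, -0.0075, 0, 1], [-0.006, 0, -0.003, 0, 1], [-0.006, 0, -0.003, 0, 1], [0, 0, 0, 0, 1], [0, 0, 0, 0, 1]],
])

```text
clock: 32.4
tool_pos: [0.5419, 0.1275, 0.1822]
orientation: [[0.99, 0.139, 0.02], [0.139, -0.99, 0.001], [0.02, 0.001, -1.0]]
force: [13.2, 0.1, 8.5]
width: 0.0017
grip_force: 74.2
```

```bash
python3 - <<'E'
from h import *
s=monitor.observe();print(s['tool_pos'],s['width'],s['force'],s['wrist_torque'],s['grip_force'])
a=imaging.camera('top')[140:260,190:330]; b=imaging.camera('side')[70:210,250:400]
f=lambda i:cv2.resize(i,None,fx=400/i.shape[0],fy=400/i.shape[0],interpolation=cv2.INTER_CUBIC)
o=np.hstack([f(a)[:,:400],f(b)[:,:400]]); cv2.imwrite('pics/g6.png',o[:,:,::-1])
E
```

```text
[0.54185279 0.12753159 0.18224513] 0.0016793354525028175 [13.23191492  0.10101903  8.52990422] [ 0.15207622 -2.39943368  0.01734176] 74.20946661906783
```

View pics/g6.png

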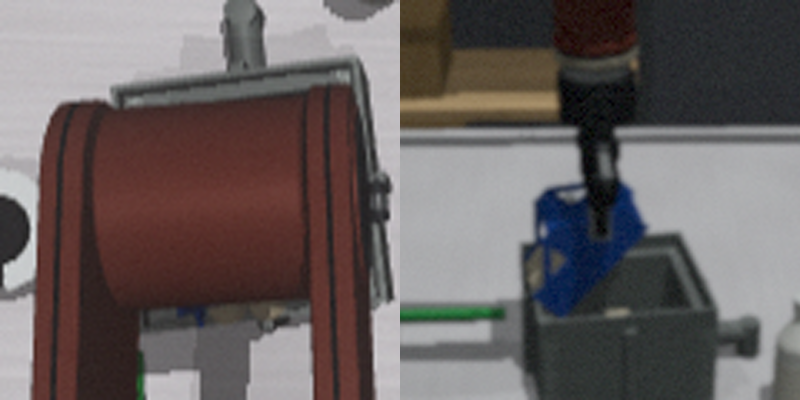

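>>> send_rows([
  [[0.014, 0, 0.004, 0, 1], [0.014, 0, 0.012, 0, 1], [0.006, 0, 0.014, 0, 1], [0.003, 0, 0.014, 0, 1], [0.01, 0, 0, 0, 1], [0.01, 0, 0, 0, 1], [0, 0, 0, 0, 1], [0, 0, 0, 0, 1], [0, 0, 0, 0, 1]],
])

```text
clock: 33.4
tool_pos: [0.5911, 0.1353, 0.1317]
orientation: [[0.99, 0.139, 0.0], [0.139, -0.99, 0.0], [0.0, 0.0, -1.0]]
force: [-0.4, -0.6, -1.6]
width: 0.0019
grip_force: 72.9
```

```bash
python3 - <<'E'
from h import *
s=monitor.observe();print(s['tool_pos'],s['width'],s['force'],s['wrist_torque'],s['grip_force'])
a=imaging.camera('top')[140:260,190:330]; b=imaging.camera('side')[70:210,250:400]
f=lambda i:cv2.resize(i,None,fx=400/i.shape[0],fy=400/i.shape[0],interpolation=cv2.INTER_CUBIC)
o=np.hstack([f(a)[:,:400],f(b)[:,:400]]); cv2.imwrite('pics/g7.png',o[:,:,::-1])
im=imaging.camera('side'); h=cv2.cvtColor(im,cv2.COLOR_RGB2HSV)
print([(np.round(x['point'],0),round(x['p'],2)) for x in models.place_of('ring_a0_c','side')])
print([(np.round(x['rect'],0),round(x['p'],2)) for x in models.spot_in('ring_a0_c','side')])
E
```

```text
[0.59111307 0.13531998 0.13170059] 0.0018992332746159634 [-0.37635137 -0.59420604 -1.63720295] [-0.11917831 -0.05714231 -0.02847987] 72.85970564742456
[(array([253., 295.]), 0.27)]
[]
```

```bash
cat >> h.py <<'E'
def weight(n=8):
    f=[]
    for _ in range(n): imaging.camera("side"); f.append(monitor.observe()["force"])
    return np.mean(f,0),np.std(f,0)
def cream(im):
    h=cv2.cvtColor(im,cv2.COLOR_RGB2HSV); return ((h[...,0]>8)&(h[...,0]<32)&(h[...,1]>35)&(h[...,2]>70)).astype(np.uint8)
E
python3 - <<'E'
from h import *
print(weight())
b=imaging.camera('side'); m=cream(b); m[:90]=0
n,l,st,ce=cv2.connectedComponentsWithStats(m)
for i in range(1,n):
    if st[i,4]>6: print('side',st[i].tolist())
b=imaging.camera('top'); m=cream(b)
n,l,st,ce=cv2.connectedComponentsWithStats(m)
for i in range(1,n):
    if st[i,4]>6 and st[i,1]>100: print('top',st[i].tolist())
E
```

```text
(array([-0.06407413, -0.02611808, -1.67876465]), array([0.41231782, 0.30908261, 0.57423596]))
side [84, 90, 11, 8, 25]
side [202, 90, 123, 25, 2678]
side [342, 107, 7, 4, 10]
side [0, 111, 67, 54, 269]
side [79, 121, 22, 4, 32]
side [126, 151, 11, 13, 39]
top [252, 210, 10, 6, 37]
top [255, 212, 24, 17, 220]
top [444, 253, 11, 10, 85]
top [431, 256, 10, 9, 79]
top [454, 271, 4, 3, 10]
top [440, 273, 4, 4, 11]
top [448, 272, 5, 3, 15]
top [436, 274, 3, 3, 9]
```

View pics/g7.png

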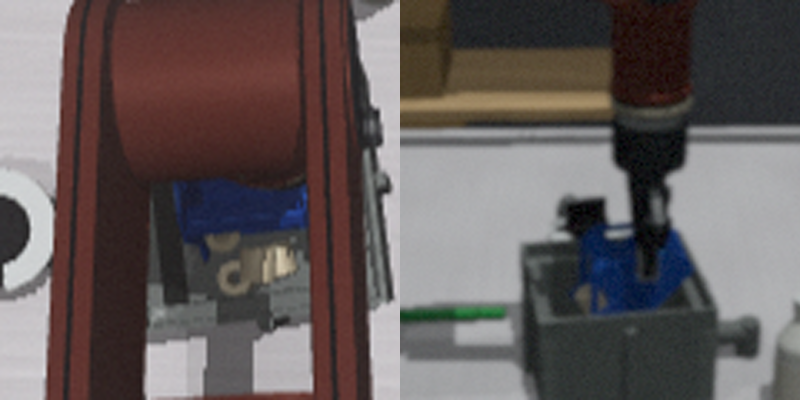

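>>> send_rows([
  [[0.003, 0, 0, 0, 1], [-0.003, 0, 0, 0, 1], [0.003, 0, 0, 0, 1], [-0.003, 0, 0, 0, 1], [0, 0, -0.02, 0, 1], [0, 0, -0.03, 0, 1], [0, 0, -0.035, 0, 1], [0, 0, -0.04, 0, 1], [0, 0, 0, 0, 1]],
])

```text
clock: 35.05
tool_pos: [0.5944, 0.1356, 0.264]
orientation: [[0.99, 0.139, 0.012], [0.139, -0.99, 0.001], [0.012, 0.001, -1.0]]
force: [1.8, 0.2, -0.7]
width: 0.0018
grip_force: 72.9
```

```bash
python3 - <<'E'
from h import *
print(weight(6))
b=imaging.camera('top'); m=cream(b)
n,l,st,ce=cv2.connectedComponentsWithStats(m)
for i in range(1,n):
    if st[i,4]>6 and st[i,1]>100: print('top',st[i].tolist())
plan([(.415,-.11,.25,None),(.415,-.11,.1,None)])
E
```

```text
(array([ 0.04585187, -0.31906601, -1.71041603]), array([0.70234193, 0.39734929, 0.47079768]))
top [248, 211, 10, 4, 27]
top [255, 213, 18, 16, 160]
top [444, 253, 11, 10, 83]
top [431, 256, 10, 9, 74]
top [454, 271, 4, 3, 8]
top [440, 273, 4, 4, 11]
top [448, 272, 5, 3, 14]
top [436, 274, 3, 3, 9]
shift [-207.4, 218.4, 4.1] mm -> 8 x [-0.0259, 0.0273, 0.0005];  twist 0.000 -> 0 x 0.0000
shift [0.0, 0.0, 150.0] mm -> 4 x [0.0, 0.0, 0.0375];  twist 0.000 -> 0 x 0.0000
```

>>> send_rows([
  [[0.012, 0, 0, 0, 1], [-0.012, 0, 0, 0, 1], [0.012, 0, 0, 0, 1], [-0.012, 0, 0, 0, 1], [-0.0259, 0.0273, 0, 0, 1], [-0.0259, 0.0273, 0, 0, 1], [-0.0259, 0.0273, 0, 0, 1], [-0.0259, 0.0273, 0, 0, 1], [-0.0259, 0.0273, 0, 0, 1], [-0.0259, 0.0273, 0, 0, 1], [-0.0259, 0.0273, 0, 0, 1], [-0.0259, 0.0273, 0, 0, 1]],
])

```text
clock: 36.6
tool_pos: [0.4148, -0.1106, 0.2553]
orientation: [[0.99, 0.139, -0.001], [0.139, -0.99, 0.001], [-0.001, -0.001, -1.0]]
force: [0.9, -0.7, -1.5]
width: 0.0023
grip_force: 72.8
```

>>> send_rows([
  [[0, 0, 0.035, 0, 1], [0, 0, 0.035, 0, 1], [0, 0, 0.035, 0, 1], [0, 0, 0.03, 0, 1], [0, 0, 0, 0, 1]],
])

```text
clock: 37.1
tool_pos: [0.4121, -0.108, 0.1162]
orientation: [[0.99, 0.139, -0.009], [0.139, -0.99, 0.004], [-0.009, -0.006, -1.0]]
force: [-1.0, 1.1, -1.8]
width: 0.0018
grip_force: 72.9
```

```bash
python3 - <<'E'
from h import *
s=monitor.observe();print(s['tool_pos'],s['width'],s['force'],s['grip_force'])
b=imaging.camera('top'); m=cream(b)
n,l,st,ce=cv2.connectedComponentsWithStats(m)
for i in range(1,n):
    if st[i,4]>6 and st[i,1]>100: print('top',st[i].tolist())
im=imaging.camera('side'); y,x=np.where(blue(im)&(np.arange(400)[:,None]<268)&(np.arange(400)[:,None]>140)); print(x.min(),x.max(),y.min(),y.max(),proj(s['tool_pos'],'side'))
pts=np.c_[x,y].astype(np.float32); print(cv2.minAreaRect(pts))
cv2.imwrite('pics/g8.png',cv2.resize(im[140:300,220:360],None,fx=4,fy=3.7)[:,:,::-1])
E
```

```text
[ 0.41212768 -0.10803763  0.11621823] 0.0018198017673348138 [-1.00762451  1.08598814 -1.82284191] 72.91000128911037
top [242, 193, 4, 10, 37]
top [248, 193, 5, 10, 40]
top [264, 193, 6, 10, 36]
top [269, 195, 6, 10, 35]
top [276, 211, 6, 10, 39]
top [256, 213, 21, 16, 146]
top [443, 253, 12, 11, 94]
top [430, 255, 11, 11, 86]
245 288 189 245 [[268.54512887 217.70826079]]
((261.5000305175781, 213.0), (38.890869140625, 58.68986129760742), 45.0)
```

>>> send_rows([
  [[0, 0, 0.01, 0, 1], [0, 0, 0.01, 0, 1], [0, 0, 0, 0, 1]],
])

```text
clock: 37.5
tool_pos: [0.4157, -0.1096, 0.1004]
orientation: [[0.99, 0.139, -0.001], [0.139, -0.99, 0.001], [-0.001, -0.001, -1.0]]
force: [-1.2, -0.1, -2.0]
width: 0.0015
grip_force: 72.9
```

>>> send_rows([
  [[0.004, 0, 0.006, 0, 1], [0.009, 0, 0.006, 0, 1], [0.01, 0, 0.007, 0, 1], [0, 0, 0, 0, 1]],
])

```text
clock: 37.9
tool_pos: [0.4415, -0.1071, 0.0834]
orientation: [[0.99, 0.139, 0.003], [0.139, -0.99, -0.001], [0.003, 0.001, -1.0]]
force: [1.4, 0.5, 6.2]
width: 0.0016
grip_force: 75.6
```

>>> send_rows([
  [[0.008, 0, 0.0075, 0, 1], [0.008, 0, 0.0075, 0, 1], [0.0065, 0, 0.0085, 0, 1], [0.0065, 0, 0.0085, 0, 1], [0, 0, 0, 0, 1]],
])

```text
clock: 38.4
tool_pos: [0.4723, -0.1034, 0.0526]
orientation: [[0.99, 0.139, 0.007], [0.139, -0.99, -0.002], [0.007, 0.003, -1.0]]
force: [4.8, -0.3, 9.7]
width: 0.0021
grip_force: 78.6
```

>>> send_rows([
  [[0.005, 0, 0.009, 0, 1], [0.004, 0, 0.009, 0, 1], [0.003, 0, 0.008, 0, 1], [0.002, 0, 0.005, 0, 1], [0, 0, 0, 0, 1], [0, 0, 0, 0, 1]],
])

```text
clock: 39.0
tool_pos: [0.4831, -0.1017, 0.0245]
orientation: [[0.99, 0.14, -0.0], [0.14, -0.99, -0.001], [-0.0, 0.001, -1.0]]
force: [-20.6, 3.0, 47.4]
width: 0.0017
grip_force: 85.4
```

>>> send_rows([
  [[0, 0, 0, 0, 0.6], [0, 0, 0, 0, 0.6], [0, 0, 0, 0, 0.6], [0, 0, 0, 0, 0.6], [0, 0, -0.03, 0, 0.6], [0, 0, -0.04, 0, 0.6], [0, 0, -0.04, 0, 0.5], [0, 0, -0.04, 0, 0.4]],
])

```text
clock: 39.8
tool_pos: [0.4812, -0.1005, 0.1701]
orientation: [[0.99, 0.139, -0.001], [0.139, -0.99, 0.0], [-0.001, -0.001, -1.0]]
force: [0.1, -0.1, 0.7]
width: 0.0512
grip_force: 0.0
```

```bash
python3 - <<'E'
from h import *
s=monitor.observe();print(s['tool_pos'],yaw(),s['force'],s['width'])
for r in trays(): print('tray',np.round(r[0],4),round(r[1],3),r[2])
b=imaging.camera('top'); m=cream(b)
n,l,st,ce=cv2.connectedComponentsWithStats(m)
for i in range(1,n):
    if st[i,4]>6 and st[i,1]>100: print('top',st[i].tolist())
im=imaging.camera('side')
f=lambda i,s:cv2.resize(i,s,interpolation=cv2.INTER_CUBIC)
cv2.imwrite('pics/g9.png',np.hstack([f(im[130:330,210:400],(400,420)),f(b[150:300,220:370],(400,420))])[:,:,::-1])
E
```

```text
[ 0.48115778 -0.10047995  0.17013069] 0.13959411254155127 [ 0.05438903 -0.1320544   0.69628393] 0.05117610520279492
tray [ 0.4379 -0.0624  0.1432] 0.395 1083
top [242, 193, 5, 10, 38]
top [248, 193, 4, 10, 39]
top [264, 193, 6, 10, 34]
top [269, 195, 6, 10, 36]
top [256, 211, 26, 18, 194]
```

```bash
python3 -c "
from h import *
plan([(.458,-.332,.16,.217),(.458,-.332,.02,None)],step=.04)"
```

```text
shift [-56.2, 225.5, 10.0] mm -> 6 x [-0.0094, 0.0376, 0.0017];  twist -0.077 -> 1 x -0.0774
shift [0.0, 0.0, 140.0] mm -> 4 x [0.0, 0.0, 0.035];  twist 0.000 -> 0 x 0.0000
```

>>> send_rows([
  [[-0.0094, 0.0376, 0.0017, 0, 0.4], [-0.0094, 0.0376, 0.0017, 0, 0.4], [-0.0094, 0.0376, 0.0017, 0, 0.4], [-0.0094, 0.0376, 0.0017, 0, 0.4], [-0.0094, 0.0376, 0.0017, 0, 0.4], [-0.0094, 0.0376, 0.0017, 0, 0.4], [0, 0, 0, -0.0774, 0.4], [0, 0, 0, 0, 0.4]],
])

```text
clock: 40.8
tool_pos: [0.4556, -0.3319, 0.1561]
orientation: [[0.977, 0.214, -0.003], [0.214, -0.977, 0.003], [-0.002, -0.004, -1.0]]
force: [0.7, -0.7, 0.5]
width: 0.0512
grip_force: 0.0
```

```bash
python3 - <<'E'
from h import *
s=monitor.observe();print(s['tool_pos'],yaw(),s['force'],s['width'])
for r in trays(): print('tray',np.round(r[0],4),round(r[1],3),r[2])
b=imaging.camera('top'); m=cream(b)
n,l,st,ce=cv2.connectedComponentsWithStats(m)
for i in range(1,n):
    if st[i,4]>6 and st[i,1]>100: print('top',st[i].tolist())
im=imaging.camera('side')
f=lambda i,s:cv2.resize(i,s,interpolation=cv2.INTER_CUBIC)
cv2.imwrite('pics/g9.png',np.hstack([f(im[130:330,210:400],(400,420)),f(b[150:300,220:370],(400,420))])[:,:,::-1])
d=cv2.cvtColor(im,cv2.COLOR_RGB2HSV)
# side fit of tray B
bl=cv2.morphologyEx(blue(im),cv2.MORPH_CLOSE,np.ones((7,7))); n,l,st,ce=cv2.connectedComponentsWithStats(bl)
for i in range(1,n):
    if st[i,4]>300: print('side blob',st[i].tolist(),fit(TRAY,[('side',l==i)],list((at_z(ce[i],.03,'side')[:2]))+[.2]))
E
```

```text
[ 0.45559465 -0.33193329  0.15614834] 0.21560730991452418 [ 0.73127754 -0.6910343   0.5130096 ] 0.05118984878027293
tray [ 0.4365 -0.0635  0.1312] 0.032 1784
tray [ 0.4819 -0.2655  0.5067] 1.23 404
tray [ 0.3408 -0.3184  0.2796] 0.695 948
top [242, 193, 5, 10, 37]
top [248, 193, 4, 10, 39]
top [264, 193, 6, 10, 35]
top [269, 195, 6, 10, 37]
top [256, 211, 26, 18, 187]
top [444, 253, 11, 10, 89]
top [431, 256, 10, 9, 75]
top [448, 271, 5, 4, 17]
top [454, 271, 4, 3, 10]
top [436, 273, 8, 4, 22]
side blob [258, 219, 18, 36, 457] (array([ 0.44353562, -0.06892586,  0.09826186]), np.float64(1.224238657551274))
side blob [290, 219, 18, 33, 467] (array([ 0.52891254, -0.05996936,  0.05444947]), np.float64(1.1962561881188118))
side blob [228, 267, 62, 57, 2434] (array([ 0.39804491, -0.2969124 ,  0.21991671]), np.float64(0.07444212390184105))
```

>>> send_rows([
  [[0, 0, 0.04, 0, 0.4], [0, 0, 0.04, 0, 0.4], [0, 0, 0.035, 0, 0.4], [0, 0, 0, 0, 0.4], [0, 0, 0, 0, 0.4]],
])

```text
clock: 41.5
tool_pos: [0.4571, -0.3311, 0.0441]
orientation: [[0.976, 0.216, -0.001], [0.216, -0.976, 0.001], [-0.001, -0.001, -1.0]]
force: [-0.4, -0.4, -0.1]
width: 0.0511
grip_force: 0.0
```

```bash
python3 - <<'E'
from h import *
s=monitor.observe();print(s['tool_pos'],yaw(),s['force'],s['width'])
E
```

```text
[ 0.45712293 -0.3310678   0.04408452] 0.21751927414196442 [-0.42863445 -0.36163366 -0.05329439] 0.05110112747768665
```

>>> send_rows([
  [[0, 0, 0.015, 0, 0.4], [0, 0, 0.009, 0, 0.4], [0, 0, 0, 0, 0.4], [0, 0, 0, 0, 1], [0, 0, 0, 0, 1], [0, 0, 0, 0, 1], [0, 0, 0, 0, 1], [0, 0, 0, 0, 1], [0, 0, 0, 0, 1], [0, 0, 0, 0, 1]],
], force=70)

```text
clock: 42.5
tool_pos: [0.4575, -0.3322, 0.0206]
orientation: [[0.977, 0.215, 0.001], [0.215, -0.977, -0.001], [0.0, 0.001, -1.0]]
force: [-0.5, 1.3, 5.7]
width: 0.0023
grip_force: 69.4
```

>>> send_rows([
  [[0, 0, -0.01, 0, 1], [0, 0, -0.02, 0, 1], [0, 0, -0.03, 0, 1], [0, 0, -0.03, 0, 1], [0, 0, -0.03, 0, 1], [0, 0, -0.02, 0, 1], [0, 0, -0.015, 0, 1], [0, 0, 0, 0, 1]],
])

```text
clock: 43.3
tool_pos: [0.4581, -0.3328, 0.1775]
orientation: [[0.977, 0.215, 0.003], [0.215, -0.977, -0.003], [0.002, 0.003, -1.0]]
force: [-0.8, -0.6, -1.8]
width: 0.0026
grip_force: 68.5
```

```bash
python3 - <<'E'
from h import *
s=monitor.observe();print(s['tool_pos'],yaw(),s['force'],s['width'],s['wrist_torque'])
im=imaging.camera('side'); V=TRAY.copy()
m=cv2.morphologyEx(blue(im),cv2.MORPH_CLOSE,np.ones((7,7))); n,l,st,ce=cv2.connectedComponentsWithStats(m)
for i in range(1,n):
    if st[i,4]>300: print(st[i].tolist(), cv2.minAreaRect(np.argwhere(l==i)[:,::-1].astype(np.float32)))
b=imaging.camera('top'); m=cream(b)
n,l,st,ce=cv2.connectedComponentsWithStats(m)
for i in range(1,n):
    if st[i,4]>6 and st[i,1]>100: print('top',st[i].tolist())
plan([(.618,.1386,.175,.14),(.618,.1386,.068,None)],step=.04)
# expected outline for a level tray in the grip
p=np.array(s['tool_pos']); a=yaw(); c=p[:2]-R(a)@[.054,-.045]
W=put(V,(c[0],c[1],a)); W[:,2]+=p[2]-.0195; q=proj(W,'side'); print(q.min(0),q.max(0))
E
```

```text
[ 0.45810632 -0.33283998  0.17746735] 0.21699411807557123 [-0.81054876 -0.60871986 -1.77993874] 0.0025778947637012124 [-0.09421627 -0.08743274 -0.03125379]
[219, 212, 68, 59, 2432] ((250.69772338867188, 238.54444885253906), (54.18196487426758, 64.77392578125), 81.63410949707031)
[288, 217, 20, 35, 531] ((297.5, 234.0), (34.0, 19.0), 90.0)
top [242, 193, 5, 10, 39]
top [248, 193, 4, 10, 39]
top [264, 194, 6, 9, 34]
top [269, 195, 6, 10, 37]
top [276, 211, 6, 10, 38]
top [256, 213, 20, 16, 150]
top [466, 260, 13, 13, 131]
top [451, 262, 12, 14, 106]
top [471, 281, 12, 4, 34]
top [459, 284, 7, 4, 19]
shift [258.7, -424.5, -0.7] mm -> 13 x [0.0199, -0.0327, -0.0001];  twist 0.077 -> 1 x 0.0770
shift [0.0, 0.0, 107.0] mm -> 3 x [0.0, 0.0, 0.0357];  twist 0.000 -> 0 x 0.0000
[216.15155669 210.25488089] [287.26439872 268.82690616]
```

>>> send_rows([
  [[0.01, -0.0163, 0, 0, 1], [0.0199, -0.0327, 0, 0, 1], [0.0199, -0.0327, 0, 0, 1], [0.0199, -0.0327, 0, 0, 1], [0.0199, -0.0327, 0, 0, 1], [0.0199, -0.0327, 0, 0, 1], [0.0199, -0.0327, 0, 0, 1], [0.0199, -0.0327, 0, 0, 1], [0.0199, -0.0327, 0, 0, 1], [0.0199, -0.0327, 0, 0, 1], [0.0199, -0.0327, 0, 0, 1], [0.0199, -0.0327, 0, 0, 1]],
])

```text
clock: 44.6
tool_pos: [0.5987, 0.086, 0.1725]
orientation: [[0.977, 0.215, -0.004], [0.215, -0.977, -0.0], [-0.004, -0.001, -1.0]]
force: [0.4, 0.1, -0.9]
width: 0.0023
grip_force: 68.6
```

>>> send_rows([
  [[0.0199, -0.0327, 0, 0, 1], [0.01, -0.0163, 0, 0, 1], [0, 0, 0, 0.0385, 1], [0, 0, 0, 0.0385, 1], [0, 0, 0, 0, 1], [0, 0, 0, 0, 1]],
])

```text
clock: 45.2
tool_pos: [0.6177, 0.1383, 0.1737]
orientation: [[0.99, 0.14, -0.002], [0.14, -0.99, -0.0], [-0.002, 0.0, -1.0]]
force: [-0.4, 0.8, -2.0]
width: 0.0024
grip_force: 68.7
```

```bash
python3 - <<'E'
from h import *
s=monitor.observe();print(s['tool_pos'],yaw(),s['force'],s['width'],s['wrist_torque'],s['grip_force'])
im=imaging.camera('side'); 
m=cv2.morphologyEx(blue(im),cv2.MORPH_CLOSE,np.ones((7,7))); n,l,st,ce=cv2.connectedComponentsWithStats(m)
for i in range(1,n):
    if st[i,4]>300: print(st[i].tolist())
p=np.array(s['tool_pos']); a=yaw(); c=p[:2]-R(a)@[.054,-.045]
W=put(TRAY,(c[0],c[1],a)); W[:,2]+=p[2]-.0195; q=proj(W,'side'); print(q.min(0),q.max(0))
plan([(.619,.1386,.175,.14),(.619,.1386,.070,None)],step=.04)
E
```

```text
[0.61772099 0.13828362 0.1737379 ] 0.14058980613537314 [-0.36927873  0.80716287 -1.97136925] 0.0023711619453878397 [-0.08897528 -0.11003267 -0.00062305] 68.65477681159973
[302, 126, 47, 37, 1080]
[258, 212, 50, 43, 1530]
[299.23631713 124.66892407] [349.43265764 162.11658034]
shift [1.2, -0.2, -1.0] mm -> 1 x [0.0012, -0.0002, -0.001];  twist 0.000 -> 1 x 0.0004
shift [0.0, 0.0, 105.0] mm -> 3 x [0.0, 0.0, 0.035];  twist 0.000 -> 0 x 0.0000
```

>>> send_rows([
  [[0, 0, 0.025, 0, 1], [0, 0, 0.025, 0, 1], [0, 0, 0.02, 0, 1], [0, 0, 0, 0, 1]],
])

```text
clock: 45.65
tool_pos: [0.6154, 0.1381, 0.101]
orientation: [[0.99, 0.14, -0.007], [0.14, -0.99, -0.001], [-0.007, -0.0, -1.0]]
force: [-1.0, 0.2, -2.0]
width: 0.0024
grip_force: 68.7
```

>>> send_rows([
  [[0, 0, 0.015, 0, 1], [0, 0, 0.015, 0, 1], [0, 0, 0.005, 0, 1], [0, 0, 0, 0, 1], [-0.003, 0, 0, 0, 1], [-0.004, 0, 0, 0, 1], [0, 0, 0, 0, 1]],
])

```text
clock: 46.35
tool_pos: [0.6127, 0.138, 0.0714]
orientation: [[0.99, 0.14, 0.004], [0.14, -0.99, 0.0], [0.004, 0.0, -1.0]]
force: [3.7, 0.4, -0.3]
width: 0.0026
grip_force: 68.8
```

>>> send_rows([
  [[0, 0, -0.004, 0, 1], [0, 0, -0.004, 0, 1], [-0.002, 0, -0.006, 0, 1], [-0.002, 0, -0.006, 0, 1], [0, 0, 0, 0, 1]],
])

```text
clock: 46.85
tool_pos: [0.6101, 0.1375, 0.0926]
orientation: [[0.99, 0.14, 0.006], [0.14, -0.99, 0.001], [0.006, 0.0, -1.0]]
force: [7.4, 1.8, 0.7]
width: 0.0027
grip_force: 69.0
```

>>> send_rows([
  [[-0.004, 0, -0.012, 0, 1], [-0.005, 0, -0.012, 0, 1], [-0.0065, 0, -0.011, 0, 1], [-0.0068, 0, -0.011, 0, 1], [0, 0, 0, 0, 1]],
])

```text
clock: 47.35
tool_pos: [0.5889, 0.1344, 0.1403]
orientation: [[0.99, 0.139, 0.01], [0.139, -0.99, 0.001], [0.01, 0.001, -1.0]]
force: [10.2, 1.0, -1.1]
width: 0.0025
grip_force: 68.5
```

Same behaviour as the first tray; continue the arc and back-off.

>>> send_rows([
  [[-0.0085, 0, -0.0095, 0, 1], [-0.009, 0, -0.0095, 0, 1], [-0.0105, 0, -0.0075, 0, 1], [-0.0108, 0, -0.0075, 0, 1], [-0.006, 0, -0.003, 0, 1], [-0.006, 0, -0.003, 0, 1], [0, 0, 0, 0, 1]],
])

```text
clock: 48.05
tool_pos: [0.5417, 0.1265, 0.183]
orientation: [[0.99, 0.139, 0.018], [0.139, -0.99, -0.0], [0.018, 0.003, -1.0]]
force: [12.7, -2.2, 13.0]
width: 0.002
grip_force: 69.5
```

>>> send_rows([
  [[0.014, 0, 0.004, 0, 1], [0.014, 0, 0.012, 0, 1], [0.006, 0, 0.014, 0, 1], [0.003, 0, 0.012, 0, 1], [0.01, 0, 0, 0, 1], [0.01, 0, 0, 0, 1], [0, 0, 0, 0, 1], [0, 0, 0, 0, 1], [0.004, 0, 0, 0, 1], [-0.004, 0, 0, 0, 1], [0.004, 0, 0, 0, 1], [-0.004, 0, 0, 0, 1]],
])

```text
clock: 49.25
tool_pos: [0.592, 0.135, 0.1343]
orientation: [[0.99, 0.14, 0.001], [0.14, -0.99, 0.0], [0.001, 0.0, -1.0]]
force: [-0.0, -0.3, -1.3]
width: 0.0019
grip_force: 68.8
```

>>> send_rows([
  [[0, 0, -0.02, 0, 1], [0, 0, -0.03, 0, 1], [0, 0, -0.035, 0, 1], [0, 0, -0.038, 0, 1], [0, 0, 0, 0, 1], [0.012, 0, 0, 0, 1], [-0.012, 0, 0, 0, 1], [0.012, 0, 0, 0, 1], [-0.012, 0, 0, 0, 1], [0, 0, 0, 0, 1]],
])

```text
clock: 50.25
tool_pos: [0.5903, 0.135, 0.2559]
orientation: [[0.99, 0.14, -0.002], [0.14, -0.99, -0.0], [-0.002, -0.0, -1.0]]
force: [1.2, 1.2, -1.3]
width: 0.002
grip_force: 68.8
```

```bash
python3 - <<'E'
from h import *
s=monitor.observe();print(s['tool_pos'],yaw(),s['force'],s['width'],s['grip_force'])
b=imaging.camera('top'); m=cream(b)
n,l,st,ce=cv2.connectedComponentsWithStats(m)
for i in range(1,n):
    if st[i,4]>6 and st[i,1]>100: print('top',st[i].tolist())
print(weight(4))
plan([(.40,-.32,.255,None),(.40,-.32,.1,None)])
E
```

```text
[0.5902676  0.13497322 0.2558956 ] 0.14011450462044564 [ 1.24306111  1.17514313 -1.31316588] 0.0019954245412883405 68.79667419636462
top [268, 209, 4, 3, 9]
top [248, 210, 25, 19, 278]
top [295, 215, 3, 10, 27]
(array([-0.03693103, -0.31228675, -0.82657961]), array([0.19879217, 0.36077147, 0.27598766]))
shift [-253.2, 423.9, 1.9] mm -> 13 x [-0.0195, 0.0326, 0.0001];  twist 0.000 -> 0 x 0.0000
shift [0.0, 0.0, 155.0] mm -> 4 x [0.0, 0.0, 0.0388];  twist 0.000 -> 0 x 0.0000
```

>>> send_rows([
  [[-0.0195, 0.0326, 0, 0, 1], [-0.0195, 0.0326, 0, 0, 1], [-0.0195, 0.0326, 0, 0, 1], [-0.0195, 0.0326, 0, 0, 1], [-0.0195, 0.0326, 0, 0, 1], [-0.0195, 0.0326, 0, 0, 1], [-0.0195, 0.0326, 0, 0, 1], [-0.0195, 0.0326, 0, 0, 1], [-0.0195, 0.0326, 0, 0, 1], [-0.0195, 0.0326, 0, 0, 1], [-0.0195, 0.0326, 0, 0, 1], [-0.0195, 0.0326, 0, 0, 1]],
])

```text
clock: 51.7
tool_pos: [0.4138, -0.2865, 0.2573]
orientation: [[0.99, 0.14, 0.001], [0.14, -0.99, -0.001], [0.001, 0.001, -1.0]]
force: [0.4, 0.2, -0.5]
width: 0.0018
grip_force: 68.8
```

>>> send_rows([
  [[-0.0195, 0.0326, 0, 0, 1], [0, 0, 0.035, 0, 1], [0, 0, 0.035, 0, 1], [0, 0, 0.035, 0, 1], [0, 0, 0.03, 0, 1], [0, 0, 0.01, 0, 1], [0, 0, 0, 0, 1], [0, 0, 0, 0, 1]],
])

```text
clock: 52.5
tool_pos: [0.4005, -0.3208, 0.1135]
orientation: [[0.99, 0.14, 0.001], [0.14, -0.99, -0.002], [0.001, 0.002, -1.0]]
force: [-0.1, -0.3, -0.5]
width: 0.0022
grip_force: 68.8
```

```bash
python3 - <<'E'
from h import *
s=monitor.observe();print(s['tool_pos'],yaw(),s['force'],s['width'],s['grip_force'])
b=imaging.camera('top'); m=cream(b)
n,l,st,ce=cv2.connectedComponentsWithStats(m)
for i in range(1,n):
    if st[i,4]>6 and st[i,1]>100: print('top',st[i].tolist())
a=b; im=imaging.camera('side')
f=lambda i,s:cv2.resize(i,s,interpolation=cv2.INTER_CUBIC)
cv2.imwrite('pics/g10.png',np.hstack([f(a[145:255,215:320],(400,420)),f(im[120:240,260:390],(400,420))])[:,:,::-1])
E
```

```text
[ 0.40049427 -0.32081256  0.11351954] 0.1400899593655178 [-0.13281589 -0.34979983 -0.52176841] 0.0022129192088017236 68.80016840923417
top [261, 191, 12, 12, 82]
top [242, 193, 5, 10, 39]
top [248, 193, 5, 10, 40]
top [254, 207, 22, 22, 255]
top [280, 208, 18, 17, 146]
```

View pics/g10.png

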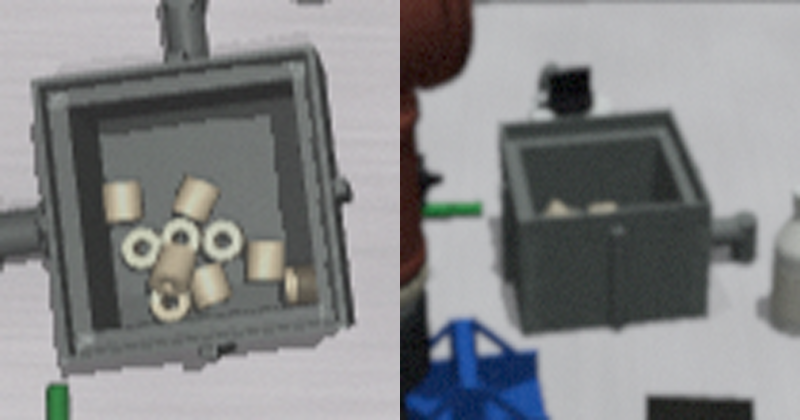

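```bash
python3 - <<'E'
from h import *
for z in(.02,.05,.08,.11):
    w=at_z((294,219.5),z,'top'); print(z,np.round(R(.14).T@(w[:2]-[.5578,.1757]),3), proj([w],'side'))
for nm,P in(("ledge in -y",[[x,-.075,.097] for x in(-.075,.075)]),("floor -y",[[x,-.075,.006] for x in(-.075,.075)])):
    print(nm,proj(put(np.array(P),(.5578,.1757,.14)),'top'))
E
```

```text
0.02 [-0.062 -0.06 ] [[306.83741534 203.9601558 ]]
0.05 [-0.062 -0.062] [[306.74621052 195.93031394]]
0.08 [-0.062 -0.064] [[306.65264219 187.69238365]]
0.11 [-0.062 -0.067] [[306.55661726 179.23817005]]
ledge in -y [[298.2885999  224.34097846]
 [291.48704472 165.15281597]]
floor -y [[300.35745272 223.66169605]
 [294.14198946 169.69875863]]
```

>>> send_rows([
  [[0, 0, 0.01, 0, 1], [0, 0, 0.008, 0, 1], [0, 0, 0, 0, 1]],
])

```text
clock: 52.9
tool_pos: [0.3988, -0.3191, 0.0925]
orientation: [[0.99, 0.14, -0.002], [0.14, -0.99, 0.002], [-0.001, -0.002, -1.0]]
force: [-0.2, 0.3, -1.7]
width: 0.0021
grip_force: 68.8
```

>>> send_rows([
  [[0.004, 0, 0.006, 0, 1], [0.009, 0, 0.006, 0, 1], [0.01, 0, 0.007, 0, 1], [0, 0, 0, 0, 1]],
])

```text
clock: 53.3
tool_pos: [0.425, -0.3175, 0.0765]
orientation: [[0.99, 0.14, 0.003], [0.14, -0.99, -0.002], [0.003, 0.002, -1.0]]
force: [2.0, 1.4, 9.0]
width: 0.002
grip_force: 72.7
```

>>> send_rows([
  [[0.008, 0, 0.0075, 0, 1], [0.008, 0, 0.0075, 0, 1], [0.0065, 0, 0.0085, 0, 1], [0.0065, 0, 0.0085, 0, 1], [0, 0, 0, 0, 1]],
])

```text
clock: 53.8
tool_pos: [0.4542, -0.3137, 0.0445]
orientation: [[0.99, 0.14, 0.004], [0.14, -0.99, -0.003], [0.004, 0.003, -1.0]]
force: [4.1, 0.4, 8.6]
width: 0.0023
grip_force: 75.0
```

>>> send_rows([
  [[0.005, 0, 0.009, 0, 1], [0.004, 0, 0.008, 0, 1], [0, 0, 0, 0, 1]],
])

```text
clock: 54.1
tool_pos: [0.4617, -0.312, 0.0265]
orientation: [[0.99, 0.14, 0.002], [0.14, -0.99, -0.001], [0.002, 0.002, -1.0]]
force: [2.9, -1.2, 4.1]
width: 0.0022
grip_force: 75.0
```

>>> send_rows([
  [[0.001, 0, 0.004, 0, 1], [0, 0, 0, 0, 0.6], [0, 0, 0, 0, 0.6], [0, 0, 0, 0, 0.6], [0, 0, 0, 0, 0.6], [0, 0, -0.03, 0, 0.6], [0, 0, -0.04, 0, 0.6], [0, 0, -0.04, 0, 0.5], [0, 0, -0.04, 0, 0.4], [0, 0, 0, 0, 0.4]],
])

```text
clock: 55.1
tool_pos: [0.4641, -0.3141, 0.179]
orientation: [[0.99, 0.14, 0.009], [0.14, -0.99, -0.008], [0.007, 0.009, -1.0]]
force: [0.9, -1.2, 0.3]
width: 0.0514
grip_force: 0.0
```

```bash
python3 - <<'E'
from h import *
s=monitor.observe();print(s['tool_pos'],yaw(),s['force'],s['width'])
b=imaging.camera('top')
pm=models.masks_of("plate_grip","top"); print([(x["p"],np.round(x["rect"]),x["region"].sum()) for x in pm])
V=PLATE.copy(); V[:,2]-=.097
print("plate",fit(V,[("top",pm[0]["region"])],[.6,-.42,.14]))
print("bar",[(np.round(x["point"],1),round(x["p"],2),at_z(x["point"],.03,"top")) for x in models.place_of("plate_grip","top")])
imaging.camera('side'); print("bar side",[(np.round(x["point"],1),round(x["p"],2),at_z(x["point"],.03,"side")) for x in models.place_of("plate_grip","side")])
plan([(.5995,-.42,.17,.14+np.pi/2)])
plan([(.5995,-.42,.17,.14-np.pi/2)])
E
```

```text
[ 0.46405414 -0.31407112  0.17896546] 0.1400527341714463 [ 0.8748578  -1.24134422  0.27671031] 0.0514338283833282
[(0.76, array([455., 156., 524., 222.]), np.int64(3772))]
plate (array([ 0.60252042, -0.42010266,  0.12602439]), np.float64(0.04687875246161482))
bar [(array([490.7, 186.4]), 0.68, array([ 0.60597021, -0.4181473 ,  0.03      ]))]
bar side [(array([352.2, 337.5]), 0.69, array([ 0.6034072 , -0.42130165,  0.03      ]))]
shift [122.9, 128.0, -0.0] mm -> 5 x [0.0246, 0.0256, -0.0];  twist -1.571 -> 11 x -0.1428
shift [122.9, 128.0, -0.0] mm -> 5 x [0.0246, 0.0256, -0.0];  twist 1.571 -> 11 x 0.1428
```

```bash
python3 -c "
from h import *
plan([(.6013,-.4192,.15,1.7103),(.6013,-.4192,.013,None)])"
```

```text
shift [124.8, 127.4, 20.0] mm -> 5 x [0.025, 0.0255, 0.004];  twist -1.570 -> 11 x -0.1428
shift [0.0, 0.0, 137.0] mm -> 4 x [0.0, 0.0, 0.0342];  twist 0.000 -> 0 x 0.0000
```

>>> send_rows([
  [[0.025, 0.0255, 0.004, 0, 0.4], [0.025, 0.0255, 0.004, 0, 0.4], [0.025, 0.0255, 0.004, 0, 0.4], [0.025, 0.0255, 0.004, 0, 0.4], [0.025, 0.0255, 0.004, 0, 0.4], [0, 0, 0, -0.1428, 0.4], [0, 0, 0, -0.1428, 0.4], [0, 0, 0, -0.1428, 0.4], [0, 0, 0, -0.1428, 0.4], [0, 0, 0, -0.1428, 0.4], [0, 0, 0, -0.1428, 0.4], [0, 0, 0, -0.1428, 0.4]],
])

```text
clock: 56.55
tool_pos: [0.6016, -0.4193, 0.1491]
orientation: [[0.413, 0.911, -0.003], [0.911, -0.413, 0.003], [0.001, -0.004, -1.0]]
force: [-0.2, 0.3, -0.5]
width: 0.0514
grip_force: 0.0
```

>>> send_rows([
  [[0, 0, 0, -0.1428, 0.4], [0, 0, 0, -0.1428, 0.4], [0, 0, 0, -0.1428, 0.4], [0, 0, 0, -0.1428, 0.4], [0, 0, 0.035, 0, 0.4], [0, 0, 0.035, 0, 0.4], [0, 0, 0, 0, 0.4], [0, 0, 0, 0, 0.4]],
])

```text
clock: 57.35
tool_pos: [0.6013, -0.4191, 0.0796]
orientation: [[-0.139, 0.99, -0.004], [0.99, 0.139, 0.003], [0.004, -0.003, -1.0]]
force: [1.3, -0.8, 0.5]
width: 0.051
grip_force: 0.0
```

```bash
python3 -c "
from h import *
for _ in range(3):
    imaging.camera('side'); plan([(.6013,-.4192,.014,1.7103)])
for r in trays(): print('tray',np.round(r[0],4),round(r[1],3),r[2])
"
```

```text
shift [1.1, -1.2, 68.1] mm -> 2 x [0.0006, -0.0006, 0.034];  twist 0.000 -> 1 x 0.0005
shift [1.9, -1.8, 69.7] mm -> 2 x [0.001, -0.0009, 0.0348];  twist 0.000 -> 1 x 0.0004
shift [2.3, -2.2, 70.4] mm -> 2 x [0.0011, -0.0011, 0.0352];  twist 0.000 -> 1 x 0.0005
tray [ 0.437  -0.0634  0.1384] 0.035 1785
tray [ 0.4165 -0.2772  0.1565] 0.087 1774
```

>>> send_rows([
  [[0.002, -0.002, 0.03, 0, 0.4], [0, 0, 0.03, 0, 0.4], [0, 0, 0.009, 0, 0.4], [0, 0, 0, 0, 0.4], [0, 0, 0, 0, 1], [0, 0, 0, 0, 1], [0, 0, 0, 0, 1], [0, 0, 0, 0, 1], [0, 0, 0, 0, 1], [0, 0, 0, 0, 1]],
], force=60)

```text
clock: 58.6
tool_pos: [0.6017, -0.4197, 0.0157]
orientation: [[-0.14, 0.99, 0.003], [0.99, 0.14, -0.003], [-0.003, 0.003, -1.0]]
force: [0.4, 1.1, 5.9]
width: 0.0134
grip_force: 60.9
```

```bash
python3 -c "
from h import *
s=monitor.observe();print(s['tool_pos'],yaw(),s['force'],s['width'],s['grip_force'])"
```

```text
[ 0.60169689 -0.4196661   0.01566098] 1.7107920401126768 [0.41410142 1.11546831 5.92038982] 0.013446051428239257 60.8742356300354
```

>>> send_rows([
  [[0, 0, -0.02, 0, 1], [0, 0, -0.04, 0, 1], [0, 0, -0.04, 0, 1], [0, 0, -0.04, 0, 1], [0, 0, -0.04, 0, 1], [0, 0, -0.02, 0, 1], [0, 0, 0, 0, 1], [0, 0, 0, 0, 1]],
])

```text
clock: 59.4
tool_pos: [0.6001, -0.4182, 0.213]
orientation: [[-0.14, 0.99, -0.0], [0.99, 0.14, 0.0], [0.0, -0.0, -1.0]]
force: [-0.4, 0.2, -3.3]
width: 0.0132
grip_force: 59.8
```

```bash
python3 -c "
from h import *
imaging.camera('side')
s=monitor.observe();print(s['tool_pos'],yaw(),s['force'],s['width'],s['grip_force'])
plan([(.559,.176,.215,1.7103)])"
```

```text
[ 0.59947396 -0.41764905  0.21112969] 1.7108075897079298 [-0.13059595  0.79500071 -2.41098023] 0.012385914410276134 59.77571189403534
shift [593.5, 42.8, -3.9] mm -> 15 x [0.0396, 0.0029, -0.0003];  twist 0.001 -> 1 x 0.0005
```

>>> send_rows([
  [[0.02, 0.0015, 0, 0, 1], [0.0396, 0.0029, 0, 0, 1], [0.0396, 0.0029, 0, 0, 1], [0.0396, 0.0029, 0, 0, 1], [0.0396, 0.0029, 0, 0, 1], [0.0396, 0.0029, 0, 0, 1], [0.0396, 0.0029, 0, 0, 1], [0.0396, 0.0029, 0, 0, 1], [0.0396, 0.0029, 0, 0, 1], [0.0396, 0.0029, 0, 0, 1], [0.0396, 0.0029, 0, 0, 1], [0.0396, 0.0029, 0, 0, 1]],
])

```text
clock: 60.65
tool_pos: [0.5678, 0.0391, 0.2101]
orientation: [[-0.139, 0.99, -0.005], [0.99, 0.139, 0.0], [0.001, -0.005, -1.0]]
force: [0.8, -0.2, -2.8]
width: 0.0131
grip_force: 59.7
```

>>> send_rows([
  [[0.0396, 0.0029, 0, 0, 1], [0.0396, 0.0029, 0, 0, 1], [0.0396, 0.0029, 0, 0, 1], [0.0196, 0.0014, 0, 0, 1], [0, 0, 0.03, 0, 1], [0, 0, 0.03, 0, 1], [0, 0, 0.015, 0, 1], [0, 0, 0, 0, 1], [0, 0, 0, 0, 1], [0, 0, 0, 0, 1]],
])

```text
clock: 61.65
tool_pos: [0.5617, 0.1758, 0.1396]
orientation: [[-0.139, 0.99, 0.002], [0.99, 0.139, 0.0], [0.0, 0.002, -1.0]]
force: [-0.3, 0.2, -2.3]
width: 0.013
grip_force: 59.5
```

```bash
python3 - <<'E'
from h import *
im=imaging.camera('top')
s=monitor.observe();print(s['tool_pos'],yaw(),s['force'],s['width'],s['grip_force'])
plan([(.559,.176,.1127,1.7103)])
pm=models.masks_of("plate_grip","top"); print([(x["p"],np.round(x["rect"]),x["region"].sum()) for x in pm])
imaging.camera('side'); pm=models.masks_of("plate_grip","side"); print([(x["p"],np.round(x["rect"]),x["region"].sum()) for x in pm])
p=np.array(s['tool_pos'])
for c in('top','side'):
    V=PLATE.copy(); V[:,2]+=p[2]-.0155-.097; q=proj(put(V,(p[0],p[1],.14)),c); print(c,q.min(0),q.max(0))
E
```

```text
[0.56180081 0.17578974 0.13984057] 1.7103486545385158 [-0.31775614 -0.04237627 -2.16844606] 0.012783675632700471 59.53003227710724
shift [0.6, -2.7, 27.1] mm -> 1 x [0.0006, -0.0027, 0.0271];  twist 0.000 -> 1 x 0.0000
[(0.66, array([234., 159., 304., 236.]), np.int64(2177))]
[(0.78, array([296., 152., 358., 178.]), np.int64(1425))]
top [225.64024217 157.9908698 ] [301.23621103 233.89313191]
side [295.01142849 147.97192461] [357.62440319 178.15866988]
```

>>> send_rows([
  [[0, -0.003, 0, 0, 1], [0, 0, 0.012, 0, 1], [0, 0, 0.008, 0, 1], [0, 0, 0, 0, 1]],
])

```text
clock: 62.25
tool_pos: [0.5558, 0.1751, 0.1155]
orientation: [[-0.14, 0.99, -0.004], [0.99, 0.14, -0.001], [-0.0, -0.004, -1.0]]
force: [0.4, 0.1, -2.6]
width: 0.0126
grip_force: 59.6
```

>>> send_rows([
  [[0, 0, 0.004, 0, 1], [0, 0, 0.003, 0, 1], [0, 0, 0, 0, 1], [0, 0, 0, 0, 1]],
])

```text
clock: 62.65
tool_pos: [0.5578, 0.1755, 0.1126]
orientation: [[-0.14, 0.99, 0.0], [0.99, 0.14, -0.0], [-0.0, 0.0, -1.0]]
force: [-5.2, -0.5, 7.2]
width: 0.0129
grip_force: 61.1
```

```bash
python3 -c "
from h import *
imaging.camera('side')
s=monitor.observe();print(s['tool_pos'],yaw(),s['force'],s['wrist_torque'],s['grip_force'])"
```

```text
[0.55781674 0.17544696 0.11262722] 1.711035390084645 [-5.32429906 -1.51129211  6.89914967] [-0.24457355  0.75690025 -0.0237685 ] 61.07767939567566
```

>>> send_rows([
  [[0, 0, 0, 0, 0.4], [0, 0, 0, 0, 0.4], [0, 0, 0, 0, 0.4], [0, 0, 0, 0, 0.4], [0, 0, -0.04, 0, 0.4], [0, 0, -0.04, 0, 0.4], [0, 0, -0.04, 0, 0.4]],
])

```text
clock: 63.4
tool_pos: [0.5572, 0.1753, 0.2319]
orientation: [[-0.14, 0.99, -0.001], [0.99, 0.14, -0.0], [-0.0, -0.001, -1.0]]
force: [0.8, 0.2, 0.7]
width: 0.0512
grip_force: 0.0
```

>>> send_rows([
  [[-0.03, 0, 0, 0, 0.4], [-0.04, 0, 0, 0, 0.4], [-0.04, 0, 0, 0, 0.4], [-0.04, 0, 0, 0, 0.4], [-0.04, 0, 0, 0, 0.4], [-0.04, 0, 0, 0, 0.4], [-0.03, 0, 0, 0, 0.4], [0, 0, 0, 0, 0.4]],
])

```text
clock: 64.2
tool_pos: [0.594, -0.086, 0.2308]
orientation: [[-0.135, 0.991, 0.0], [0.991, 0.135, -0.001], [-0.001, -0.0, -1.0]]
force: [0.6, 0.9, -0.1]
width: 0.0513
grip_force: 0.0
```

```bash
python3 - <<'E'
from h import *
T0=cv2.imread("pics/top0.png")[:,:,::-1]; S0=cv2.imread("pics/side0.png")[:,:,::-1]
t=imaging.camera('top')
pm=models.masks_of("plate_grip","top"); print([(x["p"],np.round(x["rect"],1),x["region"].sum()) for x in pm])
print("plate",fit(PLATE,[("top",pm[0]["region"])],[.5576,.1757,.14]))
print("pt",[(np.round(x["point"],1),round(x["p"],2)) for x in models.place_of("plate_grip","top")])
s=imaging.camera('side'); pm=models.masks_of("plate_grip","side"); print([(x["p"],np.round(x["rect"],1),x["region"].sum()) for x in pm])
# white plate region now vs start
for c,i0,i1,b in(("top",T0,t,(150,245,220,312)),("side",S0,s,(145,190,285,365))):
    g=[(cv2.cvtColor(i,cv2.COLOR_RGB2GRAY)[b[0]:b[1],b[2]:b[3]]>150).astype(np.uint8) for i in(i0,i1)]
    for gg in g:
        y,x=np.where(gg); print(c,len(x),x.mean()+b[2],y.mean()+b[0])
    d=cv2.absdiff(*[cv2.cvtColor(i,cv2.COLOR_RGB2GRAY)[b[0]:b[1],b[2]:b[3]] for i in(i0,i1)]); print("diff mean",d.mean(),(d>40).sum())
E
```

```text
[(0.61, array([230.2, 163.2, 304.1, 236.1]), np.int64(4476)), (0.24, array([127.4, 136.2, 306.8, 241.9]), np.int64(3499))]
plate (array([0.55786987, 0.17569958, 0.13336115]), np.float64(0.04511943180437219))
pt [(array([263.6, 198.1]), 0.69)]
[(0.65, array([293.7, 161.6, 352.7, 181.8]), np.int64(944))]
top 5798 266.77009313556397 195.46516040013796
top 5951 264.56024197613846 194.01260292387835
diff mean 34.53604118993135 1789
side 1896 324.7853375527426 162.82700421940928
side 1552 319.6707474226804 165.26288659793815
diff mean 20.59 492
```

```bash
python3 - <<'E'
from h import *
t=imaging.camera('top'); g=cv2.cvtColor(t,cv2.COLOR_RGB2GRAY).astype(np.float32)
print([(np.round(x["point"],1),round(x["p"],2)) for x in models.place_of("index_mark","top")],[(np.round(x["point"],1),round(x["p"],2)) for x in models.place_of("pointer","top")])
ax=np.array([.531,.379]); b=.14
A=np.radians(np.arange(-20,161,4))
h=np.pi+b-A   # world heading, clockwise from box -x
rows=[]
for r in(.038,.041,.044,.047,.050):
    P=np.c_[ax[0]+r*np.cos(h),ax[1]+r*np.sin(h),np.full(len(h),.0765)]; u=proj(P,'top').astype(np.float32)
    rows.append(cv2.remap(g,u[:,0].reshape(1,-1),u[:,1].reshape(1,-1),cv2.INTER_LINEAR)[0].astype(int))
for i,a in enumerate(A): print(int(round(np.degrees(a))),[int(r[i]) for r in rows])
print(g[196:224,166:204].astype(int)[::1].tolist() if 0 else '')
print("white line:"); 
for r in(.018,.022,.026,.030,.034):
    P=np.c_[ax[0]+r*np.cos(h),ax[1]+r*np.sin(h),np.full(len(h),.085)]; u=proj(P,'top').astype(np.float32)
    v=cv2.remap(g,u[:,0].reshape(1,-1),u[:,1].reshape(1,-1),cv2.INTER_LINEAR)[0].astype(int); print(r,v[:14].tolist())
E
```

```text
[(array([230.9, 282.4]), 0.58)] [(array([187.9, 223.8]), 0.84), (array([300.5, 128.5]), 0.34)]
-20 [220, 219, 219, 219, 192]
-16 [220, 221, 220, 220, 201]
-12 [219, 220, 219, 219, 201]
-8 [178, 202, 217, 212, 200]
-4 [72, 68, 101, 117, 133]
0 [128, 159, 180, 190, 174]
4 [179, 201, 209, 208, 184]
8 [154, 198, 183, 161, 151]
12 [217, 218, 217, 204, 175]
16 [214, 208, 190, 206, 182]
20 [213, 214, 198, 153, 150]
24 [220, 220, 218, 214, 177]
28 [220, 203, 178, 162, 144]
32 [219, 216, 198, 188, 199]
36 [221, 220, 211, 208, 206]
40 [221, 192, 172, 154, 202]
44 [220, 211, 206, 216, 208]
48 [199, 204, 212, 198, 202]
52 [191, 186, 169, 158, 198]
56 [219, 218, 210, 170, 177]
60 [219, 202, 196, 139, 107]
64 [219, 189, 186, 149, 92]
68 [219, 217, 216, 143, 88]
72 [217, 201, 187, 139, 97]
76 [216, 192, 174, 122, 103]
80 [221, 215, 208, 133, 107]
84 [214, 182, 181, 138, 116]
88 [208, 184, 176, 128, 113]
92 [217, 215, 181, 114, 107]
96 [195, 195, 149, 85, 101]
100 [117, 107, 84, 65, 107]
104 [97, 99, 97, 84, 114]
108 [112, 119, 113, 97, 145]
112 [157, 178, 163, 146, 188]
116 [209, 218, 206, 205, 210]
120 [203, 203, 211, 207, 208]
124 [195, 180, 201, 207, 208]
128 [216, 216, 205, 208, 208]
132 [202, 204, 210, 207, 207]
136 [169, 158, 197, 206, 208]
140 [209, 206, 201, 207, 207]
144 [210, 211, 210, 206, 207]
148 [186, 168, 194, 209, 208]
152 [219, 194, 207, 208, 209]
156 [220, 218, 212, 209, 208]
160 [221, 218, 213, 210, 207]

white line:
0.018 [53, 51, 49, 48, 50, 50, 49, 49, 52, 56, 59, 76, 126, 166]
0.022 [58, 52, 50, 52, 51, 51, 50, 51, 54, 57, 66, 151, 189, 154]
0.026 [58, 57, 53, 52, 52, 52, 50, 51, 54, 59, 115, 187, 118, 87]
0.03 [60, 54, 56, 61, 101, 74, 76, 88, 90, 100, 139, 131, 131, 148]
0.034 [188, 193, 86, 77, 160, 153, 141, 164, 163, 177, 218, 214, 219, 219]
```

```bash
cat >> h.py <<'E'
def samp(g,ax,b,ang,r,z):
    h=np.pi+b-np.asarray(ang); P=np.c_[ax[0]+r*np.cos(h),ax[1]+r*np.sin(h),np.full(len(h),z)]; u=proj(P,'top').astype(np.float32)
    return cv2.remap(g,u[:,0].reshape(1,-1),u[:,1].reshape(1,-1),cv2.INTER_CUBIC)[0]
E
python3 - <<'E'
from h import *
from scipy.optimize import differential_evolution
t=np.mean([imaging.camera('top').astype(np.float32) for _ in range(4)],0).astype(np.uint8); g=cv2.cvtColor(t,cv2.COLOR_RGB2GRAY).astype(np.float32)
np.save('g.npy',g)
k=np.arange(0,14)*.2; k=k[(k<1.5)|(k>2.1)]
def cost(p):
    s=0
    for r in(.040,.043,.046): s+=samp(g,p[:2],p[2],k,r,.0705).mean()-.5*(samp(g,p[:2],p[2],k+.1,r,.0705).mean()+samp(g,p[:2],p[2],k-.1,r,.0705).mean())
    for r,z in((.046,.07),): s-=.3*samp(g,p[:2],p[2],np.arange(2.8,6,.1),r,z).mean()
    s+=.3*0
    return s
r=differential_evolution(cost,[(.523,.539),(.371,.387),(.08,.2)],seed=1,popsize=30); print(r.x,r.fun)
p=r.x
A=np.radians(np.arange(80,130,3))
for rr in(.038,.041,.044): print(rr,dict(zip(np.arange(80,130,3).tolist(),samp(g,p[:2],p[2],A,rr,.0785).astype(int).tolist())))
B=np.radians(np.arange(-30,31,5))
for z in(.0825,.09,.1,.1125):
  for rr in(.02,.026,.032): print(z,rr,samp(g,p[:2],p[2],B,rr,z).astype(int).tolist())
print('mark',[int(x) for x in samp(g,p[:2],p[2],B,.042,.0705)])
E
```

```text
[0.52793044 0.37878058 0.15143355] -233.27316284179688
0.038 {80: 200, 83: 219, 86: 213, 89: 186, 92: 177, 95: 204, 98: 222, 101: 208, 104: 136, 107: 67, 110: 85, 113: 102, 116: 137, 119: 183, 122: 217, 125: 208, 128: 201}
0.041 {80: 173, 83: 215, 86: 217, 89: 179, 92: 175, 95: 220, 98: 228, 101: 210, 104: 128, 107: 76, 110: 106, 113: 117, 116: 158, 119: 206, 122: 226, 125: 200, 128: 171}
0.044 {80: 144, 83: 165, 86: 178, 89: 175, 92: 170, 95: 166, 98: 162, 101: 136, 104: 85, 107: 80, 110: 103, 113: 116, 116: 154, 119: 198, 122: 216, 125: 211, 128: 192}
0.0825 0.02 [60, 60, 58, 54, 49, 49, 49, 50, 51, 54, 50, 62, 174]
0.0825 0.026 [48, 55, 49, 53, 53, 63, 70, 52, 69, 67, 64, 108, 100]
0.0825 0.032 [203, 217, 212, 219, 69, 99, 215, 131, 192, 179, 197, 229, 219]
0.09 0.02 [58, 55, 51, 49, 49, 49, 50, 53, 57, 46, 137, 218, 159]
0.09 0.026 [58, 59, 57, 52, 54, 61, 55, 70, 71, 84, 124, 95, 117]
0.09 0.032 [194, 180, 208, 68, 92, 216, 129, 193, 188, 201, 225, 222, 220]
0.1 0.02 [51, 50, 49, 49, 50, 53, 56, 49, 162, 211, 125, 79, 51]
0.1 0.026 [60, 53, 47, 45, 52, 60, 67, 76, 122, 130, 155, 196, 194]
0.1 0.032 [105, 124, 45, 135, 179, 144, 188, 189, 215, 219, 222, 220, 216]
0.1125 0.02 [49, 49, 50, 54, 43, 113, 217, 149, 76, 55, 46, 69, 109]
0.1125 0.026 [48, 49, 50, 46, 56, 66, 124, 137, 179, 218, 218, 223, 216]
0.1125 0.032 [52, 72, 167, 105, 165, 177, 204, 220, 220, 220, 221, 178, 221]
mark [220, 219, 220, 220, 220, 234, 68, 221, 149, 219, 195, 202, 210]
```

```bash
python3 - <<'E'
from h import *
p=[.52793,.37878,.15143]
T0=cv2.cvtColor(cv2.imread("pics/top0.png"),cv2.COLOR_BGR2GRAY).astype(np.float32); g=np.load('g.npy')
D=np.arange(98,123,1)
for n,i in(("start",T0),("now",g)):
  for r in(.038,.040,.042,.044,.047): print(n,r,samp(i,p[:2],p[2],np.radians(D),r,.0785).astype(int).tolist())
u=proj([[p[0],p[1],.0785]],'top')[0]; print(u)
x,y=int(u[0]),int(u[1]); print(g[y-9:y+3,x-24:x-8].astype(int))
for d in(104,108,112,116):
    h=np.pi+p[2]-np.radians(d); print(d,[np.round(proj([[p[0]+r*np.cos(h),p[1]+r*np.sin(h),.0785]],'top')[0]-[x-24,y-9],1).tolist() for r in(.037,.048)])
E
```

```text
start 0.038 [182, 180, 176, 169, 155, 131, 107, 84, 65, 52, 50, 57, 66, 71, 74, 79, 86, 97, 108, 118, 130, 145, 158, 170, 178]
start 0.04 [187, 183, 178, 169, 153, 128, 102, 81, 63, 57, 62, 72, 79, 81, 81, 84, 95, 104, 115, 126, 143, 155, 166, 176, 181]
start 0.042 [175, 167, 161, 151, 136, 113, 87, 69, 57, 59, 68, 79, 85, 88, 92, 100, 110, 120, 131, 147, 159, 170, 178, 184, 184]
start 0.044 [131, 122, 116, 107, 92, 77, 64, 53, 52, 61, 72, 78, 79, 80, 83, 90, 97, 107, 123, 137, 149, 162, 172, 176, 177]
start 0.047 [72, 65, 60, 56, 52, 50, 50, 51, 53, 58, 63, 64, 63, 62, 62, 61, 67, 81, 101, 123, 144, 158, 165, 171, 174]
now 0.038 [222, 219, 215, 208, 194, 166, 136, 108, 83, 67, 65, 75, 85, 92, 96, 102, 111, 125, 137, 150, 165, 183, 197, 210, 217]
now 0.04 [228, 224, 219, 210, 193, 162, 129, 103, 81, 74, 81, 94, 102, 104, 104, 108, 121, 133, 145, 159, 179, 194, 207, 217, 223]
now 0.042 [213, 206, 201, 191, 174, 146, 114, 90, 75, 78, 90, 103, 109, 112, 116, 126, 137, 150, 164, 183, 197, 210, 219, 226, 225]
now 0.044 [162, 152, 146, 136, 119, 101, 85, 72, 70, 80, 93, 101, 103, 105, 109,
[... 421 characters left out ...]
210 180 168 190 220 221 219 219 220 218 172]
 [208 208 207 208 207 184 120  94 150 176 164 199 220 219 193  91]
 [198 197 197 197 195 137  92  89 122 117 117 178 198 219 128  56]
 [190 191 190 191 189 108  80  95 104 101 100 205 205 217  70  57]
 [157 157 146 148 138 106  64  69  81  82  91 221 219 192  57  57]
 [105 106  95  97  89 101  70 119 180 180 186 220 217 146  58  56]
 [ 95  98  99 100 100 101  97 161 221 221 220 219 218 123  57  58]
 [104 105 107 107 107 108 112 169 219 199 220 220 218 124  58  58]
 [108 112 111 112 112 113 115 170 175 155 219 221 218 123  57  58]]
104 [[9.8, 7.7], [5.6, 7.2]]
108 [[10.0, 6.7], [5.8, 5.9]]
112 [[10.2, 5.7], [6.1, 4.6]]
116 [[10.5, 4.7], [6.5, 3.4]]
```

```bash
python3 -c "
from h import *
print(monitor.observe()['q'])
plan([(.5305,.379,.22,np.pi+.15),(.5305,.379,.0858,None)])"
```

```text
[-2.67966042e-01  1.59931746e-01  1.59620555e+00  1.73053464e-05
  1.38526342e+00 -4.08729344e-01]
shift [464.9, 1.9, 11.1] mm -> 12 x [0.0387, 0.0002, 0.0009];  twist -1.580 -> 11 x -0.1436
shift [-0.0, 0.0, 134.2] mm -> 4 x [-0.0, 0.0, 0.0335];  twist 0.000 -> 0 x 0.0000
```

>>> send_rows([
  [[0.0387, 0.0002, 0.0009, 0, 0.4], [0.0387, 0.0002, 0.0009, 0, 0.4], [0.0387, 0.0002, 0.0009, 0, 0.4], [0.0387, 0.0002, 0.0009, 0, 0.4], [0.0387, 0.0002, 0.0009, 0, 0.4], [0.0387, 0.0002, 0.0009, 0, 0.4], [0.0387, 0.0002, 0.0009, 0, 0.4], [0.0387, 0.0002, 0.0009, 0, 0.4], [0.0387, 0.0002, 0.0009, 0, 0.4], [0.0387, 0.0002, 0.0009, 0, 0.4], [0.0387, 0.0002, 0.0009, 0, 0.4], [0.0387, 0.0002, 0.0009, 0, 0.4]],
])

```text
clock: 66.0
tool_pos: [0.5309, 0.3798, 0.2203]
orientation: [[-0.14, 0.99, 0.0], [0.99, 0.14, 0.0], [-0.0, 0.0, -1.0]]
force: [0.5, -0.0, 0.7]
width: 0.0513
grip_force: 0.0
```

>>> send_rows([
  [[0, 0, 0, -0.1436, 0.4], [0, 0, 0, -0.1436, 0.4], [0, 0, 0, -0.1436, 0.4], [0, 0, 0, -0.1436, 0.4], [0, 0, 0, -0.1436, 0.4], [0, 0, 0, -0.1436, 0.4], [0, 0, 0, -0.1436, 0.4], [0, 0, 0, -0.1436, 0.4], [0, 0, 0, -0.1436, 0.4], [0, 0, 0, -0.1436, 0.4], [0, 0, 0, -0.1436, 0.4], [0, 0, 0, 0, 0.4]],
])

```text
clock: 67.2
tool_pos: [0.5313, 0.3782, 0.2201]
orientation: [[-0.989, -0.15, -0.0], [-0.15, 0.989, -0.0], [0.0, -0.0, -1.0]]
force: [-0.4, -0.0, -0.3]
width: 0.0513
grip_force: 0.0
```

>>> send_rows([
  [[0, 0, 0.03, 0, 0.4], [0, 0, 0.03, 0, 0.4], [0, 0, 0, 0, 0.4], [0, 0, 0, 0, 0.4]],
])

```text
clock: 67.6
tool_pos: [0.531, 0.378, 0.16]
orientation: [[-0.989, -0.146, -0.001], [-0.146, 0.989, -0.001], [0.002, -0.001, -1.0]]
force: [0.2, 0.2, 0.6]
width: 0.0512
grip_force: 0.0
```

```bash
python3 -c "
from h import *
print(monitor.observe()['q'])
plan([(.5305,.379,.0858,np.pi+.15)])"
```

```text
[ 4.97742230e-01  3.39613235e-01  1.51818880e+00  2.34199093e-05
  1.28539671e+00 -1.21977507e+00]
shift [0.3, 1.1, 74.2] mm -> 2 x [0.0002, 0.0005, 0.0371];  twist -0.003 -> 1 x -0.0033
```

```bash
python3 - <<'E'
from h import *
s=imaging.camera('side')
print([(np.round(x["point"],1),round(x["p"],2)) for x in models.place_of("plate_grip","side")], proj([[.5578,.1757,.127]],'side'),proj([[.5578,.1757,.127]],'top'))
b=(145,192,285,365); S0=cv2.imread("pics/side0.png")[:,:,::-1]
e=[cv2.Canny(cv2.cvtColor(i,cv2.COLOR_RGB2GRAY)[b[0]:b[1],b[2]:b[3]],60,150) for i in(S0,s)]
# perforation/plate alignment between start and now
f=[cv2.cvtColor(np.ascontiguousarray(i),cv2.COLOR_RGB2GRAY)[158:186,298:358].astype(np.float32) for i in(S0,s)]
print(cv2.phaseCorrelate(f[0],f[1],cv2.createHanningWindow((60,28),cv2.CV_32F)))
w=[(x>140) for x in f]
for x in w: print([ (int(np.where(r)[0].min())+298,int(np.where(r)[0].max())+298) if r.any() else None for r in x[::3]])
E
```

```text
[(array([324.6, 166. ]), 0.9)] [[323.67139782 162.32381609]] [[263.39444104 197.5207349 ]]
((-0.23163034417447292, 0.1652245403996737), 0.8494133954577976)
[(309, 357), (298, 357), (298, 357), (298, 357), (298, 352), (299, 353), (300, 355), (300, 333), None, None]
[(310, 357), (298, 357), (298, 357), (298, 357), (298, 352), (299, 353), (299, 354), (300, 333), None, None]
```

>>> send_rows([
  [[0, 0.001, 0.03, 0, 0.4], [0, 0, 0.03, 0, 0.4], [0, 0, 0.013, 0, 0.4], [0, 0, 0, 0, 0.4], [0, 0, 0, 0, 1], [0, 0, 0, 0, 1], [0, 0, 0, 0, 1], [0, 0, 0, 0, 1], [0, 0, 0, 0, 1], [0, 0, 0, 0, 1]],
], force=40)

```text
clock: 68.7
tool_pos: [0.5326, 0.3799, 0.0895]
orientation: [[-0.989, -0.148, 0.003], [-0.148, 0.989, 0.002], [-0.003, 0.001, -1.0]]
force: [-0.1, -0.2, 6.4]
width: 0.011
grip_force: 41.8
```

```bash
python3 -c "
from h import *
s=monitor.observe();print(s['tool_pos'],yaw()+2*np.pi,s['width'],s['wrist_torque'],s['force'],s['grip_force'])"
```

```text
[0.53255707 0.37986112 0.08952501] 3.2903319428010698 0.011044305086620238 [-0.10862416  0.07789421 -0.03852599] [-0.05462285 -0.22356914  6.39974295] 41.833664774894714
```

>>> send_rows([
  [[0, 0, 0, 0.12, 1], [0, 0, 0, 0.12, 1], [0, 0, 0, 0.12, 1], [0, 0, 0, 0.12, 1], [0, 0, 0, 0.12, 1], [0, 0, 0, 0.12, 1], [0, 0, 0, 0.12, 1], [0, 0, 0, 0.12, 1], [0, 0, 0, 0.12, 1], [0, 0, 0, 0.12, 1], [0, 0, 0, 0.12, 1]],
])

```text
clock: 69.8
tool_pos: [0.5301, 0.3755, 0.0894]
orientation: [[-0.385, 0.923, -0.004], [0.923, 0.385, -0.007], [-0.005, -0.006, -1.0]]
force: [-12.8, -17.4, 19.4]
width: 0.0113
grip_force: 43.9
```

>>> send_rows([
  [[0, 0, 0, 0.12, 1], [0, 0, 0, 0.12, 1], [0, 0, 0, 0.12, 1], [0, 0, 0, 0.12, 1], [0, 0, 0, 0.08, 1], [0, 0, 0, 0.08, 1], [0, 0, 0, 0, 1], [0, 0, 0, 0, 1]],
])

```text
clock: 70.6
tool_pos: [0.5276, 0.3753, 0.0894]
orientation: [[0.238, 0.971, -0.009], [0.971, -0.238, -0.008], [-0.01, -0.007, -1.0]]
force: [-20.2, -18.8, 25.9]
width: 0.0112
grip_force: 44.7
```

```bash
python3 -c "
from h import *
s=monitor.observe();print(s['tool_pos'],yaw(),s['width'],s['wrist_torque'],s['force'],s['grip_force'])"
```

```text
[0.52760359 0.3753384  0.08941328] 1.3307516652040532 0.011242234404290254 [-3.101522    3.41817601 -0.0142558 ] [-20.19843526 -18.75449122  25.94553674] 44.73693072795868
```

>>> send_rows([
  [[0, 0, 0, 0, 0.4], [0, 0, 0, 0, 0.4], [0, 0, 0, 0, 0.4], [0, 0, 0, 0, 0.4], [0, 0, -0.03, 0, 0.4], [0, 0, -0.04, 0, 0.4], [0, 0, -0.04, 0, 0.4], [0, 0, -0.04, 0, 0.4]],
])

```text
clock: 71.4
tool_pos: [0.5311, 0.3792, 0.2384]
orientation: [[0.238, 0.971, -0.0], [0.971, -0.238, -0.0], [-0.0, -0.0, -1.0]]
force: [0.6, 0.5, 0.2]
width: 0.051
grip_force: 0.0
```

>>> send_rows([
  [[-0.04, 0, 0, 0, 0.4], [-0.04, 0, 0, 0, 0.4], [-0.04, 0, 0, 0, 0.4], [-0.04, 0, 0, 0, 0.4], [-0.04, 0, 0, 0, 0.4], [-0.04, 0, 0, 0, 0.4], [-0.04, 0, 0, 0, 0.4], [-0.04, 0, 0, 0, 0.4], [-0.04, 0, 0, 0, 0.4], [-0.04, 0, 0, 0, 0.4], [0, 0, 0, 0, 0.4]],
])

```text
clock: 72.5
tool_pos: [0.4354, -0.013, 0.2373]
orientation: [[0.243, 0.97, 0.0], [0.97, -0.243, -0.002], [-0.002, 0.001, -1.0]]
force: [0.4, -0.8, 0.7]
width: 0.0514
grip_force: 0.0
```

```bash
python3 - <<'E'
from h import *
p=[.52793,.37878,.15143]
t=np.mean([imaging.camera('top').astype(np.float32) for _ in range(4)],0).astype(np.uint8); g=cv2.cvtColor(t,cv2.COLOR_RGB2GRAY).astype(np.float32)
print([(np.round(x["point"],1),round(x["p"],2)) for x in models.place_of("pointer","top")],[(np.round(x["point"],1),round(x["p"],2)) for x in models.place_of("index_mark","top")])
D=np.arange(88,137,3); print(D.tolist())
for r in(.014,.018,.022): print('line',r,samp(g,p[:2],p[2],np.radians(D),r,.1125).astype(int).tolist())
for r in(.032,.035,.038,.041): print('rim',r,samp(g,p[:2],p[2],np.radians(D),r,.0785).astype(int).tolist())
x,y=187,208; print(g[y-12:y+6,x-24:x-2].astype(int))
for d in(108,112,116):
    h=np.pi+p[2]-np.radians(d); print(d,[np.round(proj([[p[0]+r*np.cos(h),p[1]+r*np.sin(h),z]],'top')[0]-[x-24,y-12],1).tolist() for r,z in((.037,.0785),(.01,.1125),(.025,.1125))])
E
```

```text
[(array([171.4, 205. ]), 0.87)] []
[88, 91, 94, 97, 100, 103, 106, 109, 112, 115, 118, 121, 124, 127, 130, 133, 136]
line 0.014 [51, 49, 47, 54, 72, 96, 116, 131, 142, 141, 130, 110, 83, 62, 45, 38, 37]
line 0.018 [124, 106, 81, 62, 66, 86, 110, 128, 136, 126, 95, 67, 58, 70, 91, 113, 131]
line 0.022 [203, 186, 155, 122, 85, 68, 84, 122, 149, 148, 123, 86, 73, 94, 128, 165, 185]
rim 0.032 [164, 151, 141, 94, 72, 99, 130, 123, 72, 56, 96, 145, 185, 197, 205, 198, 202]
rim 0.035 [207, 208, 195, 150, 97, 81, 132, 153, 117, 74, 104, 162, 192, 204, 200, 201, 198]
rim 0.038 [177, 155, 171, 176, 139, 88, 87, 118, 117, 96, 135, 187, 198, 181, 190, 203, 191]
rim 0.041 [169, 150, 186, 208, 190, 135, 68, 82, 94, 126, 174, 202, 190, 157, 161, 201, 190]
[[186 185 186 186 187 185 185 186 186 185 186 184 170 198 198 172 198 200
  200 200 199 199]
 [185 185 186 186 186 187 185 186 186 186 185 189 135 160 199 199 200 198
  199 199 200 198]
 [185 186 185 186 186 187 188 186 186 187 188 196 169 144 200 199 199 198
  197 172 154 134]
 [185 185 186 186 185 185 185 187 186 186 172 199 199 184 199 199 199 
[... 758 characters left out ...]
 49  47]
 [ 83  84  85  86  87  89  85 142 198 180 119 118  53  60  63 110 137 143
  118  49  48  51]
 [ 90  91  92  94  94  94  97 151 198 176 181 179 107  65  46  47  47  62
   80  51  51  51]
 [ 96  96  97  97  97  99 100 149 156 137 199 196 131  76  44  47  46  48
   46  47  47  50]
 [100 101 101 102 103 102 100 148 170 173 198 198 174 125  48  50  46  45
   45  44  46  46]
 [104 102 102 102 103 102  92 135 199 198 199 198 198 180  92  50  48  49
   48  49  48  48]
 [101 100 100  99  97  97  90 109 157 156 178 198 199 197 108  51  50  49
   51  49  51  50]]
108 [[10.0, 9.7], [15.1, 11.3], [9.2, 10.2]]
112 [[10.2, 8.7], [15.2, 11.0], [9.4, 9.5]]
116 [[10.5, 7.7], [15.3, 10.7], [9.6, 8.8]]
```

```bash
python3 - <<'E'
from h import *
for r in trays(): print('tray',np.round(r[0],4),round(r[1],3))
from bench import ticket
print(ticket.sign_off())
E
```

```text
tray [ 0.5096 -0.0651 -0.149 ] 0.73
tray [ 0.4164 -0.2773  0.1487] 0.085
the job is handed in; nothing more can be done
None
```

The job is handed in, but I got no verdict back. The valve was shut and all 10 rings counted in the chamber. The plate is back on its ledge to within measurement. I then opened the valve to about 112°; I read the tab as somewhere between 110° and 115°, against a 7° tolerance. Both trays were set down empty. Tray B fitted as upright in the last picture, but my last good view of tray A was earlier, because the arm hid it at the end.

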